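# Drop the wine corks through the neck of the cork jar

## Robot

A 6-joint arm with a two-finger parallel gripper is mounted at the origin on a cart in front of the work surface, level with it; the furniture and walls round the work are solid. World frame = base frame: x ahead of the robot, y to its left, z up, the work surface at z = 0. Lengths are in mm, angles in degrees, forces in N, time in s.
With the tool pointing down it reaches from about 350 to 850 mm from the base axis. Payload 8.1 kg.
Tool frame: the origin (TCP) lies at the very end of the fingers, on their centre line; the grasp point (between the pads) lies 19 mm behind it (r.grasp_offset is the distance from the TCP to the grasp point, in mm); z points along the fingers, y is the line along which they close (so a half turn about z gives the same grasp; the last joint's range is limited). The gripper opens to 85 mm and grips with 20 to 120 N. Pads are 22 mm wide; open, the fingers measure 114 mm over their backs; the gripper's body (76 mm by 85 mm) begins 54 mm behind the grasp point. The pads swing forward as they close: fully open they stand 13 mm farther back than shut.
Start: joints at [59.393, 7.471, 85.268, -0, 87.261, -4.893], TCP at [260.311, 540.596, 231.292] pointing down, gripper open.
Joint ranges: [-169.43, 169.43], [-51.17, 129.36], [1.28, 143.12], [-76.62, 256.62], [0, 156.53], [-152.29, 152.29]. Speed limits (degrees/s): [136.94, 136.94, 159.86, 180, 180, 180].

## Interface

Orientations are given as [roll, pitch, yaw] about the fixed x, y, z axes, in that order (R = Rz(yaw) Ry(pitch) Rx(roll)).
In Python, from bench import r gives the robot as it stands.
- The arm moves only by the tool carry_out, never from a script. Its argument "commands" is a list of rows, each an object with "jaw": the finger opening in m, from 0 to 0.0854; "translation": the shift along the tool's x, y, z in m, a list of three; "spin": the turn about the tool's z in rad. A call has exactly 8 rows; each row shifts and turns the commanded pose from where the row before left it, along the tool's axes as they then stand; what a row does not reach is not made up. A row lasts 1/12 s, in which the tool goes at most 41.7 mm and 7.16 degrees, less where a joint would pass 70% of its speed; a pose out of reach is approached as far as the arm can. A call is refused whole if a number of a shift passes 0.0417 or a number of a turn 0.125, either way. A call with a gripper value outside its range is refused whole. The fingers move at their own pace and stop on an object; "squeeze" is the grip in N (left out, the last holds). Time passes only in rows, so rows that do not move let the fingers close, or fill a call up. It gives the time, the measured TCP pose, the force, the opening and the grip force at its end, in the units of the state.
- r.sense(): the state, without advancing time (a new reading comes with each control period).
- r.snapshot(name): name is "scene" or "top"; returns a dict with "pixels" (384x512x3 uint8, blue, green, red), "K" (3x3 intrinsics, pixels), "extrinsics" (4x4, takes a point from camera to world coordinates). Camera axes: x right, y down, z forward; pixel columns grow to the right and rows downward; lengths in mm; the calibration is good to about 2 mm. A picture is of the moment at which its call begins. There is no depth.
- r.hand_in(): hands the job in; it is judged then, once.
Trained networks look in a picture, given as the dict that the camera call returned (one of the last four; its "shot" number tells which), for a name from the list of things; names that differ only in an ending like _2 or _b are one class to them, and where a whole thing is asked for, a point or a joint stands for the part that bears it (a point fixed in the world has none). Each returns a list of dicts, best first, with "score" (0 to 1); they miss things now and then, are a little off and sometimes report something else, mostly with a low value. They report only what shows in the picture. A call takes as long as a camera call. They do not tell look-alikes from the thing itself.
- r.spot_in(picture, target): "xy" ([column, row] in pixels, amid what is visible of it).
- r.regions_of(picture, target): "pixels" (384x512 bool, what is visible of it) and "xy" ([column, row] in pixels, amid what is visible of it).
- r.landmark_of(picture, target): "xy" ([column, row] in pixels: a listed point, or the origin of a listed thing).
The state is a dict: "time": time; "joint_pos": joint angles; "qd": joint speeds; "joint_efforts": joint torques, N m; "tool_pos": TCP position; "tcp_rot": TCP orientation; "ft_force": force on the tool from outside, world axes, zero at the start; "wrist_torque": the same for the moment, N m; "finger_gap": finger opening in mm; "grip_force": force on a finger pad.
Only numpy, scipy, OpenCV 4.12 (cv2) and the standard library are available. Lean on these libraries where they do the work, as an engineer would, in place of code of your own. Each camera call takes 0.05 s, during which the arm holds its last target. There are 200 camera calls.

## Task

Put the three straight wine corks, one at a time, end first down through the narrow neck of the green glass jar, so that all three lie in its belly. Leave the jar standing upright about where it is, and do not disturb the mushroom-shaped cork, the beaker, the salt shaker, the pepper mill or the honey jar.

Things in the scene. Friction and masses are not known exactly. Their poses are not given: they have to be found in the camera images.
- cork_jar: loose round green glass jar with a narrow neck, about 0.9 kg, easily tipped. Origin: centre of its underside, z up. Belly 102 mm across up to 100 mm, shoulder tapering to the neck at 127 mm, whole height 155 mm, walls 4 mm. Hollow belly, 94 mm across inside; floor 6 mm thick with a cone in its middle, top 28 mm up, that tips corks over
- jar_mouth (a point): centre of the jar's mouth, level with the rim, 155 mm above the jar's origin. Neck upright, bore 28 mm, 36 mm outside; over its top 7 mm it flares to 34 mm inside, 42 mm outside. A cork passes only end first (too long to go in lying), then drops freely into the belly
- cork_a: straight wine cork, plain cylinder of natural cork, 24 mm diameter, 45 mm long, 11 to 17 g, at the start lying on its side on the worktop, across the robot's view, its length within 20 degrees of world y. Origin at the centre of the cork, own x axis along its length; both ends alike. It can roll.
- cork_b: straight wine cork, plain cylinder of natural cork, 24 mm diameter, 45 mm long, 11 to 17 g, at the start lying on its side on the worktop, across the robot's view, its length within 20 degrees of world y. Origin at the centre of the cork, own x axis along its length; both ends alike. It can roll.
- cork_c: straight wine cork, plain cylinder of natural cork, 24 mm diameter, 45 mm long, 11 to 17 g, at the start lying on its side on the worktop, across the robot's view, its length within 20 degrees of world y. Origin at the centre of the cork, own x axis along its length; both ends alike. It can roll.
- mushroom_cork: mushroom-shaped sparkling-wine cork standing head down: head 36 mm across, 12 mm high, waist 27 mm, upper end 33 mm across, 46 mm tall; too thick for the neck. Origin at the centre of its underside. Not to be moved.
- beaker: white plastic beaker, 75 mm across, 90 mm tall, behind the jar; origin under its centre; leave alone
- salt: salt shaker, 44 mm across, 90 mm tall, at the back left; origin under its centre; leave alone
- pepper: wooden pepper mill, 58 mm across, 170 mm tall, at the back; origin under its centre; leave alone
- honey: honey jar with a dark lid, 63 mm across, 94 mm tall, at the back right; origin under its centre; leave alone
Things that resemble listed ones, but are neither listed nor needed, are in the scene too. What is shaped like the cork_b but blue or turquoise is not meant. What is shaped like the cork_a but yellow is not meant.

How it is judged:
By the outcome, as a careful person would: the job done as asked, in the order asked, and still so for the second after the job is handed in, with the robot touching nothing.
It also fails if it takes over 72 s, if anything falls off the work surface, if the arm or the gripper's body presses on something with over 40 N, if the wrist force passes 120 N, or if a joint passes its speed limit or range.

## Working session

There is one attempt and no reset: what is moved stays moved. The work goes in short steps, Python scripts to look and compute and a tool call to move; the robot and the scene stay as the last step left them, time stands still between calls to the robot, and variables do not carry over. Pictures are saved under pics/ and viewed, at most 10 in all, crops included, and the job is handed in when it is done.

Besides the shell and the picture viewer there is one more tool, called after "Call:" in YAML: its name, and indented under it one key for each argument. carry_out: Moves the arm, as the interface text tells. Its arguments: {"type":"object","properties":{"commands":{"type":"array","items":{"type":"object","properties":{"jaw":{"type":"number"},"translation":{"type":"array","items":{"type":"number"}},"spin":{"type":"number"}}}},"squeeze":{"type":"number"}},"required":["commands"]}

```bash
mkdir -p pics; ls; cat > h.py <<'E'
import numpy as np, cv2
from bench import r
def pt(p,xy,z):
    E=np.array(p["extrinsics"]);K=np.array(p["K"])
    d=E[:3,:3]@np.linalg.solve(K,[xy[0],xy[1],1.]);o=E[:3,3]
    return o+d*(z-o[2])/d[2]
def px(p,X):
    E=np.array(p["extrinsics"]);c=E[:3,:3].T@(np.array(X,float)-E[:3,3]);u=np.array(p["K"])@c
    return u[:2]/u[2]
E
python3 - <<'E'
from h import *
for n in("top","scene"):
    p=r.snapshot(n);cv2.imwrite(f"pics/{n}0.png",p["pixels"]);print(n,np.round(p["extrinsics"],2).tolist())
    for t,z in(("cork_a",12),("cork_jar",0),("jar_mouth",155),("mushroom_cork",0),("beaker",0),("pepper",0),("salt",0),("honey",0)):
        for q in r.landmark_of(p,t):
            if q["score"]>.25: print(t,round(q["score"],2),np.round(q["xy"],1),np.round(pt(p,q["xy"],z),1))
    for q in r.regions_of(p,"cork_a"):
        m=q["pixels"];print("reg",round(q["score"],2),q["xy"],m.sum(),p["pixels"][m].mean(0).round(),cv2.minAreaRect(np.argwhere(m)[:,::-1].astype(np.float32)))
print(r.sense())
E
```

```text
pics
top [[0.03, -1.0, 0.09, 478.05], [-1.0, -0.03, 0.0, -94.5], [0.0, -0.09, -1.0, 1284.37], [0.0, 0.0, 0.0, 1.0]]
cork_a 0.63 [216.7 158.9] [690.   11.2  12. ]
cork_a 0.63 [217.6 273.1] [362.3  -1.9  12. ]
cork_a 0.54 [209.7 246.7] [436.2  23.1  12. ]
cork_a 0.47 [208.7 189.6] [599.8  31.4  12. ]
cork_a 0.47 [238.8 191.5] [596.5 -55.6  12. ]
cork_a 0.44 [210.8 219.9] [512.6  22.5  12. ]
cork_jar 0.66 [294.1 222.6] [ 511.2 -217.9    0. ]
jar_mouth 0.63 [294.8 225.1] [ 500.9 -204.9  155. ]
mushroom_cork 0.52 [259.6 167.7] [ 669.1 -114.2    0. ]
beaker 0.94 [304.4 177.8] [ 642.7 -245.8    0. ]
pepper 0.81 [248.9 135.2] [765.  -80.4   0. ]
salt 0.51 [197.2 138. ] [752.8  71.6   0. ]
honey 0.9 [311.4 143.6] [ 744.6 -264.9    0. ]
reg 0.68 [295.2, 223.2] 1156 [ 61. 102.  47.] ((294.5, 222.0), (36.0, 39.0), 90.0)
reg 0.61 [237.8, 189.6] 120 [142.  66.  27.] ((237.0, 190.5), (15.0, 8.0), 90.0)
reg 0.49 [207.6, 188.6] 154 [ 68. 105. 133.] ((208.0, 191.0), (10.0, 16.0), 90.0)
reg 0.43 [215.9, 160.5] 130 [116. 120.  14.] ((218.26351928710938, 161.66891479492188), (16.274669647216797, 8.253582
[... 1495 characters left out ...]
.690067291259766)
{'time': 1.0, 'joint_pos': array([ 5.93933973e+01,  7.47022809e+00,  8.52676209e+01, -9.25755721e-04,
        8.72598559e+01, -4.89135072e+00]), 'qd': array([-0.03065399, -0.05339825, -0.11613368,  0.05233277,  0.03149282,
       -0.08291879]), 'joint_efforts': array([ 2.31144541e-04, -5.69324112e+01, -5.00887871e+01, -3.77936003e-04,
        1.01256883e-03,  7.52360307e-06]), 'tool_pos': array([260.31637734, 540.60525626, 231.30372856]), 'tcp_rot': array([1.79997792e+02, 1.11703185e-03, 1.54284792e+02]), 'ft_force': array([0.32950998, 0.29597792, 0.22775388]), 'wrist_torque': array([ 0.02765576,  0.0073962 , -0.02826814]), 'grip_force': 0.0, 'finger_gap': 85.2987591028346}
```

View pics/top0.png

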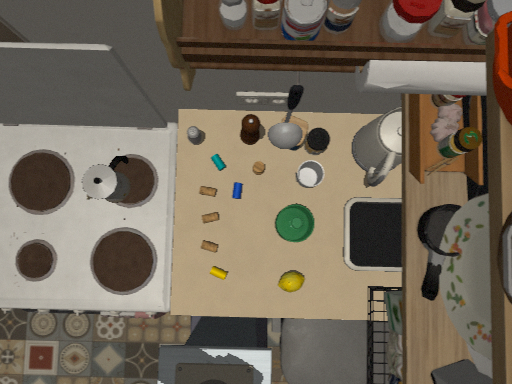

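View pics/scene0.png

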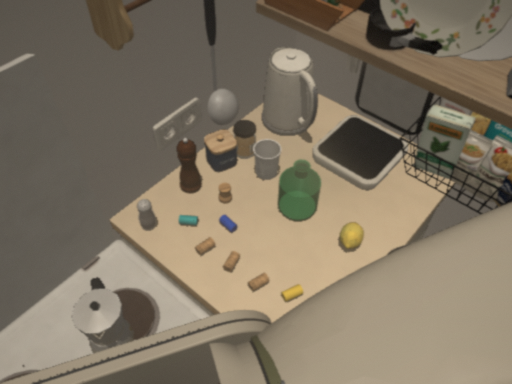

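The three brown corks sit at top pixels (208,190), (210,217) and (210,246). The jar is at (295,222). The blue, teal and yellow corks are look-alikes. The tool can't tilt, so I'll lay one cork end over the mouth, let it tip in, and straighten it with the jaws. First I'll refine the poses.

```bash
cat >> h.py <<'E'
def corks(p,box=(180,170,232,262)):
    x0,y0,x1,y1=box;im=p["pixels"][y0:y1,x0:x1].astype(float)
    bg=np.median(im.reshape(-1,3),0);d=np.clip(np.abs(im-bg).sum(2)-60,0,60)
    sat=im[...,2]-im[...,0]
    d[(im[...,2]<im[...,0]+25)|(sat>110)]=0
    n,l,s,c=cv2.connectedComponentsWithStats((d>0).astype(np.uint8))
    out=[]
    for k in range(1,n):
        if s[k,4]<40: continue
        v,u=np.nonzero(l==k);w=d[v,u];P=np.array([pt(p,(a+x0,b+y0),14)[:2] for a,b in zip(u,v)])
        m=np.average(P,axis=0,weights=w);C=np.cov(P.T,aweights=w);e,V=np.linalg.eigh(C)
        a=V[:,1]*np.sign(V[1,1]);out.append((m.round(1),round(float(np.degrees(np.arctan2(a[1],a[0]))),1),np.sqrt(e*12).round(1),int(s[k,4])))
    return out
E
python3 - <<'E'
from h import *
p=r.snapshot("top");s=r.snapshot("scene")
for c in corks(p): print(c)
a=cv2.resize(p["pixels"][190:256,260:328],(400,400),interpolation=cv2.INTER_CUBIC)
b=cv2.resize(s["pixels"][150:230,260:340],(400,400),interpolation=cv2.INTER_CUBIC)
cv2.imwrite("pics/jar.png",np.hstack([a,b]))
for n,q in(("top",p),("scene",s)):
    print(n,[np.round(px(q,X),1).tolist() for X in((505,-212,0),(505,-212,155),(505,-212,100))])
# belly circle
im=p["pixels"][190:256,260:328].astype(float)
g=(im[...,1]-im[...,2]>15).astype(np.uint8)
cs=max(cv2.findContours(g,0,1)[0],key=cv2.contourArea);c,R=cv2.minEnclosingCircle(cs);M=cv2.moments(cs)
print(c,R,M["m10"]/M["m00"],M["m01"]/M["m00"])
u=(M["m10"]/M["m00"]+260,M["m01"]/M["m00"]+190)
for z in(60,80,100):print(z,pt(p,u,z),pt(p,(c[0]+260,c[1]+190),z), R*2.87*(1284-z)/1284)
E
```

```text
(array([596. ,  33.5]), 82.3, array([25.5, 50.7]), 155)
(array([520.7,  23.6]), 105.3, array([25.2, 50.2]), 156)
(array([438.7,  23.7]), 75.5, array([26.3, 48.2]), 160)
top [[292.0, 224.7], [297.6, 223.6], [295.5, 224.0]]
scene [[298.2, 206.5], [303.2, 165.5], [301.3, 181.0]]
(34.54037857055664, 32.81353759765625) 19.356830596923828 34.61913412049652 32.823342415985465
60 [ 509.09153819 -213.55718224   60.        ] [ 509.11309874 -213.33930153   60.        ] 52.958117653677405
80 [ 508.58449596 -211.61246619   80.        ] [ 508.60570431 -211.39814455   80.        ] 52.092788933846066
100 [ 508.07745373 -209.66775014  100.        ] [ 508.09830989 -209.45698757  100.        ] 51.227460214014734
```

View pics/jar.png

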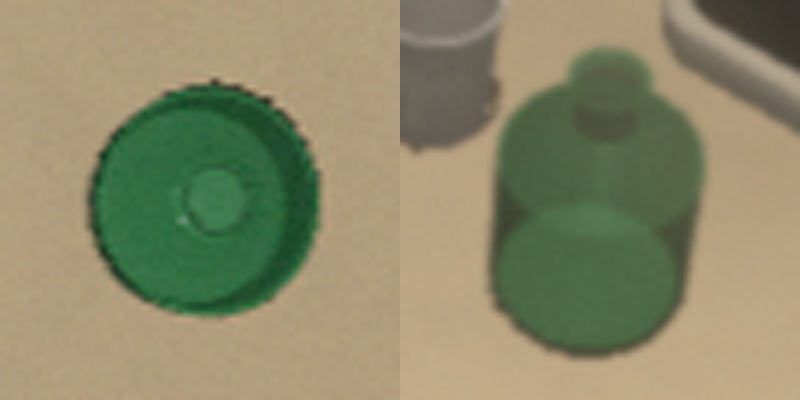

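Call:
carry_out:
  commands:
    - {"spin": 0.125,"jaw": 0.055}
    - {"spin": 0.125,"jaw": 0.055}
    - {"spin": 0.125,"jaw": 0.055}
    - {"spin": 0.125,"jaw": 0.055}
    - {"spin": 0.125,"jaw": 0.055}
    - {"spin": 0.125,"jaw": 0.055}
    - {"spin": 0.125,"jaw": 0.055}
    - {"spin": 0.125,"jaw": 0.055}
  squeeze: 20

```text
invalid input
```

Call:
carry_out:
  commands:
    - {"spin": 0.125}
    - {"spin": 0.125}
    - {"spin": 0.125}
    - {"translation": [-0.0343,0.0232,0]}
    - {"translation": [-0.0343,0.0232,0]}
    - {"translation": [-0.0343,0.0232,0]}
    - {"translation": [-0.0343,0.0232,0]}
    - {"translation": [-0.0343,0.0232,0]}

```text
invalid input
```

Call:
carry_out:
  commands:
    - {"translation": [-0.0343,0.0232,0]}
    - {"translation": [-0.0343,0.0232,0]}
    - {"translation": [-0.0343,0.0232,0]}
    - {"translation": [-0.0343,0.0232,0]}
    - {"translation": [-0.0343,0.0232,0]}
    - {"translation": [-0.0343,0.0232,0]}
    - {"translation": [-0.0343,0.0232,0]}
    - {"translation": [-0.0343,0.0232,0]}

```text
invalid input
```

Call:
carry_out:
  commands:
    - {"spin": 0.125,"jaw": 0.055,"translation": [0,0,0]}
    - {"spin": 0.125,"jaw": 0.055,"translation": [0,0,0]}
    - {"spin": 0.125,"jaw": 0.055,"translation": [0,0,0]}
    - {"spin": 0.125,"jaw": 0.055,"translation": [0,0,0]}
    - {"spin": 0.125,"jaw": 0.055,"translation": [0,0,0]}
    - {"spin": 0.125,"jaw": 0.055,"translation": [0,0,0]}
    - {"spin": 0.125,"jaw": 0.055,"translation": [0,0,0]}
    - {"spin": 0.125,"jaw": 0.055,"translation": [0,0,0]}
  squeeze: 20

```text
time: 1.77
tool_pos: [260.3, 540.6, 231.3]
tcp_rot: [180.0, -0.0, 96.6]
ft_force: [-0.1, 0.0, 0.4]
finger_gap: 54.6
grip_force: 0.0
```

Call:
carry_out:
  commands:
    - {"spin": 0.125,"jaw": 0.055,"translation": [0,0,0]}
    - {"spin": 0.125,"jaw": 0.055,"translation": [0,0,0]}
    - {"spin": 0.125,"jaw": 0.055,"translation": [0,0,0]}
    - {"spin": 0,"jaw": 0.055,"translation": [-0.0343,0.0232,0]}
    - {"spin": 0,"jaw": 0.055,"translation": [-0.0343,0.0232,0]}
    - {"spin": 0,"jaw": 0.055,"translation": [-0.0343,0.0232,0]}
    - {"spin": 0,"jaw": 0.055,"translation": [-0.0343,0.0232,0]}
    - {"spin": 0,"jaw": 0.055,"translation": [-0.0343,0.0232,0]}

```text
time: 2.43
tool_pos: [329.8, 343.9, 231.2]
tcp_rot: [180.0, -0.0, 75.5]
ft_force: [1.6, -0.4, 0.4]
finger_gap: 55.2
grip_force: 0.0
```

Call:
carry_out:
  commands:
    - {"spin": 0,"jaw": 0.055,"translation": [-0.0343,0.0232,0]}
    - {"spin": 0,"jaw": 0.055,"translation": [-0.0343,0.0232,0]}
    - {"spin": 0,"jaw": 0.055,"translation": [-0.0343,0.0232,0]}
    - {"spin": 0,"jaw": 0.055,"translation": [-0.0343,0.0232,0]}
    - {"spin": 0,"jaw": 0.055,"translation": [-0.0343,0.0232,0]}
    - {"spin": 0,"jaw": 0.055,"translation": [-0.0343,0.0232,0]}
    - {"spin": 0,"jaw": 0.055,"translation": [-0.0343,0.0232,0]}
    - {"spin": 0,"jaw": 0.055,"translation": [-0.0343,0.0232,0]}

```text
time: 3.1
tool_pos: [441.0, 31.3, 231.7]
tcp_rot: [179.9, -0.0, 75.5]
ft_force: [1.3, 0.4, -0.2]
finger_gap: 54.8
grip_force: 0.0
```

Call:
carry_out:
  commands:
    - {"spin": 0,"jaw": 0.055,"translation": [0,0,0.03]}
    - {"spin": 0,"jaw": 0.055,"translation": [0,0,0.03]}
    - {"spin": 0,"jaw": 0.055,"translation": [0,0,0.03]}
    - {"spin": 0,"jaw": 0.055,"translation": [0,0,0.03]}
    - {"spin": 0,"jaw": 0.055,"translation": [0,0,0.03]}
    - {"spin": 0,"jaw": 0.055,"translation": [0,0,0.02]}
    - {"spin": 0,"jaw": 0.055,"translation": [0,0,0.01]}
    - {"spin": 0,"jaw": 0.055,"translation": [0,0,0]}

```text
time: 3.77
tool_pos: [438.6, 33.5, 48.9]
tcp_rot: [-179.7, 0.1, 75.5]
ft_force: [-0.1, 0.3, -0.3]
finger_gap: 55.0
grip_force: 0.0
```

Call:
carry_out:
  commands:
    - {"spin": 0,"jaw": 0.055,"translation": [0,0.0,0.015]}
    - {"spin": 0,"jaw": 0.055,"translation": [0,0,0.015]}
    - {"spin": 0,"jaw": 0.055,"translation": [0,0,0.01]}
    - {"spin": 0,"jaw": 0.055,"translation": [0,0,0.005]}
    - {"spin": 0,"jaw": 0.055,"translation": [0,0,0.002]}
    - {"spin": 0,"jaw": 0.055,"translation": [0,0,0]}
    - {"spin": 0,"jaw": 0.055,"translation": [0,0,0]}
    - {"spin": 0,"jaw": 0.055,"translation": [0,0,0]}

```text
time: 4.43
tool_pos: [441.5, 33.4, 5.2]
tcp_rot: [179.9, -0.0, 75.5]
ft_force: [0.1, -0.6, 0.2]
finger_gap: 54.8
grip_force: 0.0
```

```bash
python3 - <<'E'
from h import *
p=r.snapshot("top");s=r.snapshot("scene");print(r.sense()["tool_pos"])
a=cv2.resize(p["pixels"][225:275,180:245],(400,300),interpolation=cv2.INTER_CUBIC)
b=cv2.resize(s["pixels"][230:305,220:320],(400,300),interpolation=cv2.INTER_CUBIC)
cv2.imwrite("pics/g1.png",np.hstack([a,b]))
E
```

```text
[441.30282001  33.36744192   5.00653132]
```

View pics/g1.png

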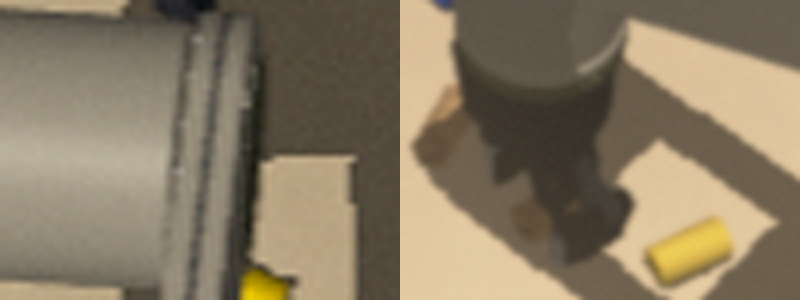

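The fingers straddle the cork, at crop (530,220) in the right panel. I'll lower 2 mm and close.

Call:
carry_out:
  commands:
    - {"spin": 0,"jaw": 0.055,"translation": [0,0,0.002]}
    - {"spin": 0,"jaw": 0.04,"translation": [0,0,0]}
    - {"spin": 0,"jaw": 0.03,"translation": [0,0,0]}
    - {"spin": 0,"jaw": 0.02,"translation": [0,0,0]}
    - {"spin": 0,"jaw": 0.015,"translation": [0,0,0]}
    - {"spin": 0,"jaw": 0.015,"translation": [0,0,0]}
    - {"spin": 0,"jaw": 0.015,"translation": [0,0,0]}
    - {"spin": 0,"jaw": 0.015,"translation": [0,0,0]}

```text
time: 5.2
tool_pos: [440.7, 33.4, 2.3]
tcp_rot: [-180.0, 0.0, 75.5]
ft_force: [-1.2, -0.6, 0.8]
finger_gap: 23.0
grip_force: 21.1
```

Call:
carry_out:
  commands:
    - {"spin": 0,"jaw": 0.015,"translation": [0,0,-0.01]}
    - {"spin": 0,"jaw": 0.015,"translation": [0,0,-0.03]}
    - {"spin": 0,"jaw": 0.015,"translation": [0,0,-0.03]}
    - {"spin": 0,"jaw": 0.015,"translation": [0,0,-0.03]}
    - {"spin": 0,"jaw": 0.015,"translation": [0,0,-0.03]}
    - {"spin": 0,"jaw": 0.015,"translation": [0,0,-0.03]}
    - {"spin": 0,"jaw": 0.015,"translation": [0,0,-0.02]}
    - {"spin": 0,"jaw": 0.015,"translation": [0,0,0]}

```text
time: 5.87
tool_pos: [443.7, 33.3, 188.7]
tcp_rot: [179.5, -0.1, 75.5]
ft_force: [0.7, 1.0, 1.2]
finger_gap: 23.2
grip_force: 21.0
```

```bash
python3 - <<'E'
from h import *
p=r.snapshot("top");s=r.snapshot("scene");print(r.sense()["tool_pos"],r.sense()["finger_gap"],r.sense()["grip_force"])
X=r.sense()["tool_pos"];u,v=px(s,X).astype(int);print(u,v,px(p,X))
b=cv2.resize(s["pixels"][v-50:v+40,u-60:u+60],(480,360),interpolation=cv2.INTER_CUBIC)
cv2.imwrite("pics/g2.png",b)
E
```

```text
[441.40396913  33.36245839 183.72803051] 23.155354548108672 21.0433691740036
255 239 [199.09752771 246.61338954]
```

View pics/g2.png

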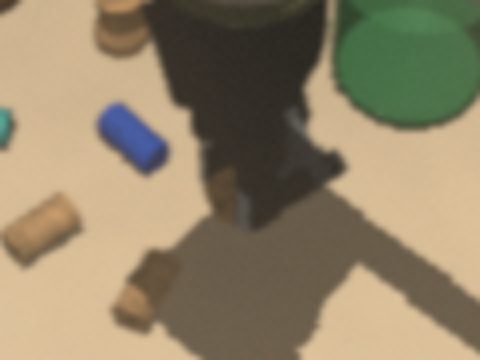

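Call:
carry_out:
  commands:
    - {"spin": 0,"jaw": 0.015,"translation": [-0.0286,0.0179,0]}
    - {"spin": 0,"jaw": 0.015,"translation": [-0.0286,0.0179,0]}
    - {"spin": 0,"jaw": 0.015,"translation": [-0.0286,0.0179,0]}
    - {"spin": 0,"jaw": 0.015,"translation": [-0.0286,0.0179,0]}
    - {"spin": 0,"jaw": 0.015,"translation": [-0.0286,0.0179,0]}
    - {"spin": 0,"jaw": 0.015,"translation": [-0.0286,0.0179,0]}
    - {"spin": 0,"jaw": 0.015,"translation": [-0.0288,0.0182,0]}
    - {"spin": 0,"jaw": 0.015,"translation": [0,0,0]}

```text
time: 6.63
tool_pos: [511.8, -196.8, 180.1]
tcp_rot: [-179.9, 0.1, 75.3]
ft_force: [0.2, -0.8, -0.1]
finger_gap: 22.8
grip_force: 21.0
```

Call:
carry_out:
  commands:
    - {"spin": 0,"jaw": 0.015,"translation": [0,0,0]}
    - {"spin": 0,"jaw": 0.015,"translation": [0,0,0.01]}
    - {"spin": 0,"jaw": 0.015,"translation": [0,0,0.006]}
    - {"spin": 0,"jaw": 0.015,"translation": [0,0,0]}
    - {"spin": 0,"jaw": 0.015,"translation": [0,0,0]}
    - {"spin": 0,"jaw": 0.015,"translation": [0,0,0]}
    - {"spin": 0,"jaw": 0.015,"translation": [0,0,0]}
    - {"spin": 0,"jaw": 0.015,"translation": [0,0,0]}

```text
time: 7.3
tool_pos: [512.4, -191.9, 166.9]
tcp_rot: [179.9, 0.0, 75.5]
ft_force: [0.3, -0.4, -0.4]
finger_gap: 22.7
grip_force: 21.0
```

```bash
python3 - <<'E'
from h import *
p=r.snapshot("top");s=r.snapshot("scene");S=r.sense();print(S["tool_pos"],S["finger_gap"],S["grip_force"])
X=(508,-211,155);u,v=px(s,X).astype(int);print(u,v,px(p,X))
a=cv2.resize(p["pixels"][188:260,250:346],(400,300),interpolation=cv2.INTER_CUBIC)
b=cv2.resize(s["pixels"][v-40:v+20,u-40:u+40],(400,300),interpolation=cv2.INTER_CUBIC)
cv2.imwrite("pics/g3.png",np.hstack([a,b]))
E
```

```text
[ 512.37021056 -192.0469883   166.74749818] 23.290276334180362 21.04431688785553
301 165 [297.24943651 222.37145801]
```

View pics/g3.png

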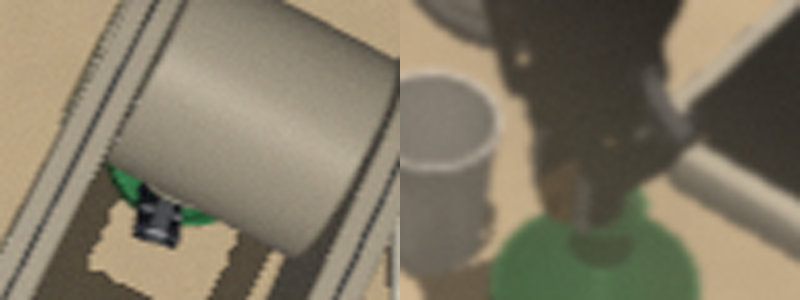

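Call:
carry_out:
  commands:
    - {"spin": 0,"jaw": 0.015,"translation": [0,0,0.004]}
    - {"spin": 0,"jaw": 0.015,"translation": [0,0,0.003]}
    - {"spin": 0,"jaw": 0.015,"translation": [0,0,0]}
    - {"spin": 0,"jaw": 0.015,"translation": [0,0,0]}
    - {"spin": 0,"jaw": 0.034,"translation": [0,0,0]}
    - {"spin": 0,"jaw": 0.034,"translation": [0,0,0]}
    - {"spin": 0,"jaw": 0.034,"translation": [0,0,0]}
    - {"spin": 0,"jaw": 0.034,"translation": [0,0,0]}

```text
time: 8.07
tool_pos: [512.2, -192.1, 159.5]
tcp_rot: [180.0, 0.0, 75.5]
ft_force: [-0.8, -0.2, -0.1]
finger_gap: 34.1
grip_force: 0.0
```

Call:
carry_out:
  commands:
    - {"spin": 0,"jaw": 0.034,"translation": [0,0,0]}
    - {"spin": 0,"jaw": 0.034,"translation": [0,0,-0.02]}
    - {"spin": 0,"jaw": 0.034,"translation": [0,0,-0.03]}
    - {"spin": 0,"jaw": 0.034,"translation": [0,0,-0.03]}
    - {"spin": 0,"jaw": 0.034,"translation": [0.03,0,-0.02]}
    - {"spin": 0,"jaw": 0.034,"translation": [0.04,0,0]}
    - {"spin": 0,"jaw": 0.034,"translation": [0.04,0,0]}
    - {"spin": 0,"jaw": 0.034,"translation": [0,0,0]}

```text
time: 8.73
tool_pos: [541.1, -79.6, 260.2]
tcp_rot: [179.9, -0.2, 75.8]
ft_force: [-0.6, -0.4, 0.0]
finger_gap: 34.1
grip_force: 0.0
```

```bash
python3 - <<'E'
from h import *
p=r.snapshot("top");s=r.snapshot("scene");S=r.sense();print(S["tool_pos"],S["finger_gap"],S["grip_force"])
X=(508,-211,155);u,v=px(s,X).astype(int)
a=cv2.resize(p["pixels"][188:260,250:346],(400,300),interpolation=cv2.INTER_CUBIC)
b=cv2.resize(s["pixels"][v-30:v+60,u-60:u+60],(400,300),interpolation=cv2.INTER_CUBIC)
cv2.imwrite("pics/g4.png",np.hstack([a,b]))
E
```

```text
[539.90929264 -84.10917479 259.37460413] 33.741965316149866 0.0
```

View pics/g4.png

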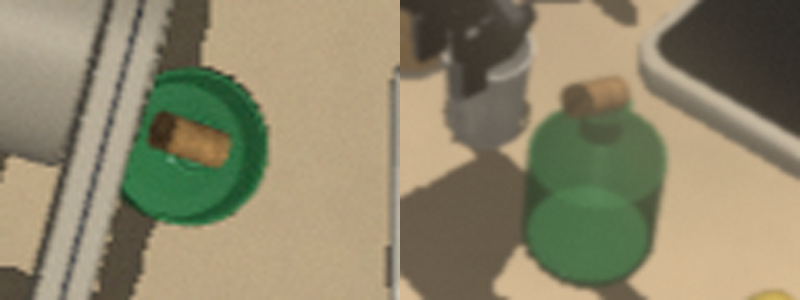

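The cork bridges the rim: its centre is only about 4 mm from the mouth axis, with its far end at crop (230,155). I'll re-grip it, pull it 7 mm outward and release again.

Call:
carry_out:
  commands:
    - {"spin": 0,"jaw": 0.036,"translation": [-0.04,0,0]}
    - {"spin": 0,"jaw": 0.036,"translation": [-0.04,0,0]}
    - {"spin": 0,"jaw": 0.036,"translation": [-0.03,0,0]}
    - {"spin": 0,"jaw": 0.036,"translation": [0,0,0]}
    - {"spin": 0,"jaw": 0.036,"translation": [0,0,0.02]}
    - {"spin": 0,"jaw": 0.036,"translation": [0,0,0.03]}
    - {"spin": 0,"jaw": 0.036,"translation": [0,0,0.03]}
    - {"spin": 0,"jaw": 0.036,"translation": [0,0,0.01]}

```text
time: 9.5
tool_pos: [509.2, -192.1, 164.3]
tcp_rot: [-179.6, -0.1, 75.4]
ft_force: [-1.8, 0.2, -1.1]
finger_gap: 35.6
grip_force: 0.0
```

Call:
carry_out:
  commands:
    - {"spin": 0,"jaw": 0.036,"translation": [0,0,0.008]}
    - {"spin": 0,"jaw": 0.036,"translation": [0,0,0.002]}
    - {"spin": 0,"jaw": 0.036,"translation": [0,0,0]}
    - {"spin": 0,"jaw": 0.025,"translation": [0,0,0]}
    - {"spin": 0,"jaw": 0.015,"translation": [0,0,0]}
    - {"spin": 0,"jaw": 0.015,"translation": [0,0,0]}
    - {"spin": 0,"jaw": 0.015,"translation": [0,0,0]}
    - {"spin": 0,"jaw": 0.015,"translation": [0,0,0]}

```text
time: 10.17
tool_pos: [513.2, -192.5, 160.9]
tcp_rot: [179.8, 0.0, 75.5]
ft_force: [0.6, -1.2, 5.5]
finger_gap: 23.1
grip_force: 22.0
```

Call:
carry_out:
  commands:
    - {"spin": 0,"jaw": 0.015,"translation": [0,0,-0.003]}
    - {"spin": 0,"jaw": 0.015,"translation": [0.004,0,0]}
    - {"spin": 0,"jaw": 0.015,"translation": [0.003,0,0]}
    - {"spin": 0,"jaw": 0.015,"translation": [0,0,0]}
    - {"spin": 0,"jaw": 0.015,"translation": [0,0,0.001]}
    - {"spin": 0,"jaw": 0.034,"translation": [0,0,0]}
    - {"spin": 0,"jaw": 0.034,"translation": [0,0,0]}
    - {"spin": 0,"jaw": 0.034,"translation": [0,0,0]}

```text
time: 10.83
tool_pos: [513.5, -184.8, 160.6]
tcp_rot: [-179.9, -0.0, 75.5]
ft_force: [-0.1, 0.4, -1.7]
finger_gap: 34.4
grip_force: 0.0
```

Call:
carry_out:
  commands:
    - {"spin": 0,"jaw": 0.034,"translation": [0,0,0]}
    - {"spin": 0,"jaw": 0.034,"translation": [0,0,-0.02]}
    - {"spin": 0,"jaw": 0.034,"translation": [0,0,-0.03]}
    - {"spin": 0,"jaw": 0.034,"translation": [0,0,-0.03]}
    - {"spin": 0,"jaw": 0.034,"translation": [0.03,0,-0.02]}
    - {"spin": 0,"jaw": 0.034,"translation": [0.04,0,0]}
    - {"spin": 0,"jaw": 0.034,"translation": [0.04,0,0]}
    - {"spin": 0,"jaw": 0.034,"translation": [0,0,0]}

```text
time: 11.5
tool_pos: [542.7, -72.7, 261.8]
tcp_rot: [180.0, -0.2, 75.8]
ft_force: [0.5, 0.5, 0.1]
finger_gap: 33.7
grip_force: 0.0
```

```bash
cat >> h.py <<'E'
def jarpic(name):
    p=r.snapshot("top");s=r.snapshot("scene");S=r.sense();print(S["tool_pos"],S["finger_gap"],S["grip_force"])
    X=(508,-211,155);u,v=px(s,X).astype(int)
    a=cv2.resize(p["pixels"][188:260,250:346],(400,300),interpolation=cv2.INTER_CUBIC)
    b=cv2.resize(s["pixels"][v-30:v+60,u-60:u+60],(400,300),interpolation=cv2.INTER_CUBIC)
    cv2.imwrite(f"pics/{name}.png",np.hstack([a,b]))
E
python3 -c "
from h import *;jarpic('g5')"
```

```text
[541.47738214 -77.21371997 260.95145259] 34.14943480219727 0.0
```

View pics/g5.png

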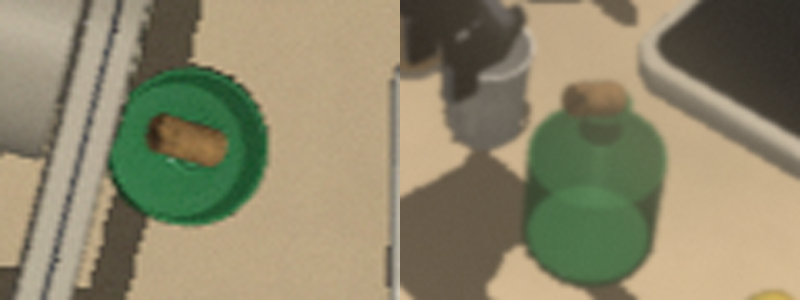

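The cork is now tipped: its outer end is at crop (165,135) and its inner end dips into the flare. I'll fit its pose numerically from both views.

```bash
cat >> h.py <<'E'
from scipy.optimize import minimize
def mask(p,n,box):
    bg=cv2.imread(f"pics/{n}0.png").astype(float);im=p["pixels"].astype(float)
    m=(np.abs(im-bg).sum(2)>45)&(im[...,2]-im[...,0]>22)&(im[...,2]-im[...,1]>8)
    k=np.zeros_like(m);x0,y0,x1,y1=box;k[y0:y1,x0:x1]=1;m=(m&k).astype(np.uint8)
    n_,l,s,c=cv2.connectedComponentsWithStats(m)
    return (l==1+np.argmax(s[1:,4])) if n_>1 else m>0
def cyl(p,c,yaw,tilt,shape):
    ax=np.array([np.cos(yaw)*np.cos(tilt),np.sin(yaw)*np.cos(tilt),np.sin(tilt)])
    e1=np.array([-np.sin(yaw),np.cos(yaw),0]);e2=np.cross(ax,e1)
    P=[px(p,c+s*22.5*ax+12*(np.cos(t)*e1+np.sin(t)*e2)) for s in(-1,1) for t in np.arange(0,6.28,.4)]
    H=cv2.convexHull((np.array(P)*16).astype(np.int32));g=np.zeros(shape,np.uint8);cv2.fillPoly(g,[H],255,cv2.LINE_AA,4);return g/255.
def fit(c0,yaw0,tilt0=20,w=45):
    V=[]
    for n in("top","scene"):
        p=r.snapshot(n);u,v=px(p,c0).astype(int);m=mask(p,n,(u-25,v-25,u+25,v+25));print(n,m.sum());V.append((p,cv2.GaussianBlur(m.astype(np.float32),(0,0),.6)))
    f=lambda q:sum(np.abs(cyl(p,np.array(q[:3]),np.radians(q[3]),np.radians(q[4]),m.shape)-m).sum() for p,m in V)
    best=min((minimize(f,[*c0,yaw0,t],method="Nelder-Mead",options=dict(initial_simplex=np.array([[*c0,yaw0,t]]*6)+np.vstack([np.zeros(5),np.diag([8,8,8,10,15])]),maxiter=250)) for t in(tilt0,tilt0+30)),key=lambda o:o.fun)
    print("centre",best.x[:3].round(1),"yaw",round(best.x[3],1),"tilt",round(best.x[4],1),"cost",round(best.fun,1));return best.x
E
python3 -c "
from h import *;fit((510,-205,168),75)"
```

```text
top 154
scene 229
centre [ 511.2 -205.   151.1] yaw 99.9 tilt 52.4 cost 439.2
```

```bash
python3 -c "
from h import *
for n in('top','scene'):
    p=r.snapshot(n);u,v=px(p,(510,-205,168)).astype(int);m=mask(p,n,(u-25,v-25,u+25,v+25))
    print(n,u,v,np.argwhere(m)[:,::-1].mean(0),np.ptp(np.argwhere(m),axis=0))
    g=cyl(p,np.array([510,-205,168.]),1.3,.4,m.shape);print(g.sum(),np.argwhere(g>.5)[:,::-1].mean(0))
    rows=range(v-14,v+16,1)
    for y in rows: print(''.join('#' if m[y,x] else ('o' if g[y,x]>.5 else '.') for x in range(u-28,u+28)))
"
```

```text
top 295 221 [294.4248366  221.33333333] [11 17]
215.16078431372551 [295.52534562 221.09677419]
........................................................
........................................................
........................................................
........................................................
........................................................
........................................................
........................................................
......................ooo...............................
.....................ooooooo............................
....................######ooooo.........................
...................o#########ooooo......................
...................#############ooooo...................
..................o################ooo..................
..................o#################ooo.................
..................o##################ooo................
..................o##################ooo................
...................##################ooo................
.....................o##############
[... 1811 characters left out ...]
................
..................ooooooooo#########o...................
...................ooooooooooooooo......................
...................ooooooooo............................
........................................................
........................................................
........................................................
........................................................
........................................................
........................................................
........................................................
........................................................
........................................................
```

```bash
cat >> h.py <<'E'
_m=mask
def mask(p,n,box):
    x0,y0,x1,y1=box
    if n=="top": return _m(p,n,box)
    c=[q for q in r.regions_of(p,"cork_a") if x0<q["xy"][0]<x1 and y0<q["xy"][1]<y1 and q["pixels"].sum()<500]
    if c: print("net",round(c[0]["score"],2),len(c));return c[0]["pixels"].astype(bool)
    # local: darker saturated pixels
    im=p["pixels"].astype(float);m=np.zeros(im.shape[:2],bool);m[y0:y1,x0:x1]=((im[...,2]<175)&(im[...,2]-im[...,0]>45))[y0:y1,x0:x1]
    l=cv2.connectedComponentsWithStats(m.astype(np.uint8));return l[1]==1+np.argmax(l[2][1:,4])
def show(p,m,c,w=22):
    u,v=px(p,c).astype(int)
    for y in range(v-16,v+17): print(''.join('#' if m[y,x] else '.' for x in range(u-w,u+w)))
E
python3 -c "
from h import *
c=(510,-205,168)
p=r.snapshot('scene');u,v=px(p,c).astype(int);m=mask(p,'scene',(u-25,v-25,u+25,v+25));show(p,m,c)
fit(c,75)"
```

```text
net 0.57 1
............................................
............................................
............................................
............................................
............................................
............................................
............................................
............................................
............................................
............................................
............................................
............................................
............................................
............................................
..............################..............
.............#################..............
............###################.............
............###################.............
...........####################.............
...........####################.............
............###################.............
............###################.............
.............#################..............
..............###############...............
........................##..................
............................................
............................................
............................................
............................................
............................................
............................................
............................................
............................................
top 152
net 0.56 1
scene 173
centre [ 511.6 -203.4  161.3] yaw 88.4 tilt 41.1 cost 72.2
```

The fit puts the tilt at about 40°, with the cork's top inner corner caught on the far lip. I'll regrip it tilted, back it out about 8 mm along its axis so it can swing steeper, and release.

Call:
carry_out:
  commands:
    - {"spin": 0,"jaw": 0.036,"translation": [-0.041,0,0]}
    - {"spin": 0,"jaw": 0.036,"translation": [-0.04,0,0]}
    - {"spin": 0,"jaw": 0.036,"translation": [-0.04,0,0]}
    - {"spin": 0,"jaw": 0.036,"translation": [0,0,0]}
    - {"spin": 0,"jaw": 0.036,"translation": [0,0,0.01]}
    - {"spin": 0,"jaw": 0.036,"translation": [0,0,0.03]}
    - {"spin": 0,"jaw": 0.036,"translation": [0,0,0.03]}
    - {"spin": 0,"jaw": 0.036,"translation": [0,0,0.02]}

```text
time: 12.72
tool_pos: [510.2, -194.4, 167.8]
tcp_rot: [-179.8, -0.1, 75.5]
ft_force: [-0.3, 0.9, -0.8]
finger_gap: 35.9
grip_force: 0.0
```

Call:
carry_out:
  commands:
    - {"spin": 0,"jaw": 0.036,"translation": [0,0,0.008]}
    - {"spin": 0,"jaw": 0.036,"translation": [0,0,0.001]}
    - {"spin": 0,"jaw": 0.036,"translation": [0,0,0]}
    - {"spin": 0,"jaw": 0.025,"translation": [0,0,0]}
    - {"spin": 0,"jaw": 0.015,"translation": [0,0,0]}
    - {"spin": 0,"jaw": 0.015,"translation": [0,0,0]}
    - {"spin": 0,"jaw": 0.015,"translation": [0,0,0]}
    - {"spin": 0,"jaw": 0.015,"translation": [0,0,0]}

```text
time: 13.38
tool_pos: [511.9, -196.2, 163.6]
tcp_rot: [179.9, 0.0, 75.5]
ft_force: [0.3, 0.5, 4.1]
finger_gap: 23.3
grip_force: 21.4
```

Call:
carry_out:
  commands:
    - {"spin": 0,"jaw": 0.015,"translation": [0.003,0,-0.003]}
    - {"spin": 0,"jaw": 0.015,"translation": [0.003,0,-0.003]}
    - {"spin": 0,"jaw": 0.015,"translation": [0,0,0]}
    - {"spin": 0,"jaw": 0.015,"translation": [0,0,0]}
    - {"spin": 0,"jaw": 0.034,"translation": [0,0,0]}
    - {"spin": 0,"jaw": 0.034,"translation": [0,0,0]}
    - {"spin": 0,"jaw": 0.034,"translation": [0,0,0]}
    - {"spin": 0,"jaw": 0.034,"translation": [0,0,0]}

```text
time: 14.05
tool_pos: [512.5, -190.1, 168.1]
tcp_rot: [-180.0, -0.0, 75.5]
ft_force: [-0.3, -0.1, -0.8]
finger_gap: 33.8
grip_force: 0.0
```

Call:
carry_out:
  commands:
    - {"spin": 0,"jaw": 0.034,"translation": [0,0,0]}
    - {"spin": 0,"jaw": 0.034,"translation": [0,0,-0.02]}
    - {"spin": 0,"jaw": 0.034,"translation": [0,0,-0.03]}
    - {"spin": 0,"jaw": 0.034,"translation": [0,0,-0.03]}
    - {"spin": 0,"jaw": 0.034,"translation": [0.03,0,-0.02]}
    - {"spin": 0,"jaw": 0.034,"translation": [0.04,0,0]}
    - {"spin": 0,"jaw": 0.034,"translation": [0.04,0,0]}
    - {"spin": 0,"jaw": 0.034,"translation": [0,0,0]}

```text
time: 14.72
tool_pos: [541.6, -77.7, 269.1]
tcp_rot: [179.9, -0.2, 75.8]
ft_force: [-0.4, -1.0, -0.7]
finger_gap: 33.8
grip_force: 0.0
```

```bash
python3 -c "
from h import *
c=(510,-205,168)
for n in('top','scene'):
    p=r.snapshot(n);u,v=px(p,c).astype(int);m=mask(p,n,(u-25,v-25,u+25,v+25));show(p,m,c)
    print([(round(q['score'],2),np.round(q['xy'])) for q in r.spot_in(p,'cork_a')],[(round(q['score'],2),np.round(q['xy'])) for q in r.landmark_of(p,'jar_mouth')])
jarpic('g6')
fit(c,75)"
```

```text
.........#..................................
........##..................................
........##..................................
.......##.#.................................
.......##...................................
......###.#.................................
......#####.................................
.....####...................................
.....#.###..................................
......###...................................
....#####...................................
....####....................................
....####....................................
.....###....................................
...#####....................................
...#####....................................
...####.....................................
..####......................................
...####.....................................
..####......................................
.####.......................................
.#####......................................
.####.......................................
..###.......................................
..###...............
[... 1604 characters left out ...]
.......................
............................................
.#..........................................
.#..........................................
#.#.........................................
............................................
............................................
............................................
............................................
[(0.82, array([292., 294.])), (0.64, array([230., 224.])), (0.56, array([229., 262.])), (0.54, array([186., 223.])), (0.51, array([205., 244.]))] [(0.76, array([301., 166.]))]
[539.9389253  -84.65717606 268.17167502] 33.649680881435025 0.0
top 160
scene 6
centre [ 511.2 -174.3   98.4] yaw 139.1 tilt 59.1 cost 312.7
```

Nothing is left on the mouth, so the cork seems to have dropped in. I'll check with a picture.

View pics/g6.png

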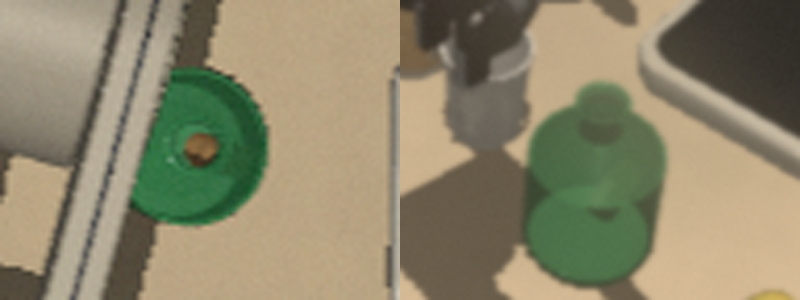

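Cork 1 is in the belly: it shows through the bore at left crop (200,150) and through the glass at (605,212), and the jar hasn't moved. Next is the middle cork.

Call:
carry_out:
  commands:
    - {"spin": -0.104,"jaw": 0.055,"translation": [0,0,0]}
    - {"spin": -0.104,"jaw": 0.055,"translation": [0,0,0]}
    - {"spin": -0.104,"jaw": 0.055,"translation": [0,0,0]}
    - {"spin": -0.104,"jaw": 0.055,"translation": [0,0,0]}
    - {"spin": -0.104,"jaw": 0.055,"translation": [0,0,0]}
    - {"spin": 0,"jaw": 0.055,"translation": [0.0398,0.0033,0]}
    - {"spin": 0,"jaw": 0.055,"translation": [0.0398,0.0033,0]}
    - {"spin": 0,"jaw": 0.055,"translation": [0.0398,0.0033,0]}

```text
time: 15.98
tool_pos: [517.8, 34.6, 268.2]
tcp_rot: [-180.0, -0.0, 105.2]
ft_force: [0.0, 1.0, 0.3]
finger_gap: 55.2
grip_force: 0.0
```

Call:
carry_out:
  commands:
    - {"spin": 0,"jaw": 0.055,"translation": [0,0,0.02]}
    - {"spin": 0,"jaw": 0.055,"translation": [0,0,0.03]}
    - {"spin": 0,"jaw": 0.055,"translation": [0,0,0.035]}
    - {"spin": 0,"jaw": 0.055,"translation": [0,0,0.035]}
    - {"spin": 0,"jaw": 0.055,"translation": [0,0,0.035]}
    - {"spin": 0,"jaw": 0.055,"translation": [0,0,0.035]}
    - {"spin": 0,"jaw": 0.055,"translation": [0,0,0.03]}
    - {"spin": 0,"jaw": 0.055,"translation": [0,0,0.01]}

```text
time: 16.65
tool_pos: [514.4, 34.1, 33.2]
tcp_rot: [-179.6, -0.1, 105.3]
ft_force: [-0.4, -0.0, -0.6]
finger_gap: 54.9
grip_force: 0.0
```

Call:
carry_out:
  commands:
    - {"spin": 0,"jaw": 0.055,"translation": [0,0,0.01]}
    - {"spin": 0,"jaw": 0.055,"translation": [0,0,0.01]}
    - {"spin": 0,"jaw": 0.055,"translation": [0,0,0.005]}
    - {"spin": 0,"jaw": 0.055,"translation": [0,0,0.004]}
    - {"spin": 0,"jaw": 0.055,"translation": [0,0,0]}
    - {"spin": 0,"jaw": 0.055,"translation": [0,0,0]}
    - {"spin": 0,"jaw": 0.055,"translation": [0,0,0]}
    - {"spin": 0,"jaw": 0.055,"translation": [0,0,0]}

```text
time: 17.32
tool_pos: [519.0, 34.1, 10.2]
tcp_rot: [179.9, 0.0, 105.3]
ft_force: [0.2, 0.3, -0.2]
finger_gap: 55.1
grip_force: 0.0
```

Call:
carry_out:
  commands:
    - {"spin": 0,"jaw": 0.055,"translation": [0,0,0.005]}
    - {"spin": 0,"jaw": 0.055,"translation": [0,0,0.0025]}
    - {"spin": 0,"jaw": 0.04,"translation": [0,0,0]}
    - {"spin": 0,"jaw": 0.03,"translation": [0,0,0]}
    - {"spin": 0,"jaw": 0.015,"translation": [0,0,0]}
    - {"spin": 0,"jaw": 0.015,"translation": [0,0,0]}
    - {"spin": 0,"jaw": 0.015,"translation": [0,0,0]}
    - {"spin": 0,"jaw": 0.015,"translation": [0,0,0]}

```text
time: 17.98
tool_pos: [518.3, 34.2, 1.9]
tcp_rot: [180.0, 0.0, 105.3]
ft_force: [-0.2, -0.7, -0.8]
finger_gap: 22.7
grip_force: 21.3
```

Call:
carry_out:
  commands:
    - {"spin": 0,"jaw": 0.015,"translation": [0,0,-0.01]}
    - {"spin": 0,"jaw": 0.015,"translation": [0,0,-0.03]}
    - {"spin": 0,"jaw": 0.015,"translation": [0,0,-0.03]}
    - {"spin": 0,"jaw": 0.015,"translation": [0,0,-0.03]}
    - {"spin": 0,"jaw": 0.015,"translation": [0,0,-0.03]}
    - {"spin": 0,"jaw": 0.015,"translation": [0,0,-0.03]}
    - {"spin": 0,"jaw": 0.015,"translation": [0,0,-0.02]}
    - {"spin": 0,"jaw": 0.015,"translation": [0,0,0]}

```text
time: 18.65
tool_pos: [521.3, 34.1, 188.7]
tcp_rot: [179.5, 0.2, 105.3]
ft_force: [0.4, -0.2, -0.1]
finger_gap: 23.2
grip_force: 21.3
```

```bash
python3 -c "
from h import *
S=r.sense();print(S['tool_pos'],S['tcp_rot'],S['finger_gap'],S['grip_force'])
for n,z in(('scene',155),('top',155)):
  for k in range(2):
    p=r.snapshot(n)
    for q in r.landmark_of(p,'jar_mouth')[:1]: print(n,q['score'],pt(p,q['xy'],155)[:2])
"
```

```text
[521.33598276  34.090244   188.73467905] [1.79469716e+02 1.65492953e-01 1.05302344e+02] 23.225104389817457 21.31066918373108
scene 0.95 [ 504.56459308 -208.96275513]
scene 0.66 [ 505.18734464 -206.32702864]
top 0.97 [ 506.90741795 -210.89149255]
top 0.78 [ 503.52068856 -207.63440852]
```

Call:
carry_out:
  commands:
    - {"spin": 0,"jaw": 0.015,"translation": [-0.0295,-0.0108,0]}
    - {"spin": 0,"jaw": 0.015,"translation": [-0.0295,-0.0108,0]}
    - {"spin": 0,"jaw": 0.015,"translation": [-0.0295,-0.0108,0]}
    - {"spin": 0,"jaw": 0.015,"translation": [-0.0295,-0.0108,0]}
    - {"spin": 0,"jaw": 0.015,"translation": [-0.0295,-0.0108,0]}
    - {"spin": 0,"jaw": 0.015,"translation": [-0.0295,-0.0108,0]}
    - {"spin": 0,"jaw": 0.015,"translation": [-0.0295,-0.0111,0]}
    - {"spin": 0,"jaw": 0.015,"translation": [0,0,0]}

```text
time: 19.72
tool_pos: [498.3, -189.8, 181.1]
tcp_rot: [-179.9, 0.1, 105.1]
ft_force: [-0.1, 0.1, 0.3]
finger_gap: 23.0
grip_force: 21.3
```

Call:
carry_out:
  commands:
    - {"spin": 0,"jaw": 0.015,"translation": [0,0,0]}
    - {"spin": 0,"jaw": 0.015,"translation": [0,0,0.01]}
    - {"spin": 0,"jaw": 0.015,"translation": [0,0,0.006]}
    - {"spin": 0,"jaw": 0.015,"translation": [0,0,0]}
    - {"spin": 0,"jaw": 0.015,"translation": [0,0,0]}
    - {"spin": 0,"jaw": 0.015,"translation": [0,0,0]}
    - {"spin": 0,"jaw": 0.015,"translation": [0,0,0]}
    - {"spin": 0,"jaw": 0.015,"translation": [0,0,0]}

```text
time: 20.38
tool_pos: [499.8, -184.8, 166.2]
tcp_rot: [180.0, 0.0, 105.3]
ft_force: [-0.1, -0.1, -0.2]
finger_gap: 23.0
grip_force: 21.3
```

Call:
carry_out:
  commands:
    - {"spin": 0,"jaw": 0.015,"translation": [0,0,0.003]}
    - {"spin": 0,"jaw": 0.015,"translation": [0,0,0.003]}
    - {"spin": 0,"jaw": 0.015,"translation": [0,0,0]}
    - {"spin": 0,"jaw": 0.015,"translation": [0,0,0]}
    - {"spin": 0,"jaw": 0.034,"translation": [0,0,0]}
    - {"spin": 0,"jaw": 0.034,"translation": [0,0,0]}
    - {"spin": 0,"jaw": 0.034,"translation": [0,0,0]}
    - {"spin": 0,"jaw": 0.034,"translation": [0,0,0]}

```text
time: 21.05
tool_pos: [499.6, -185.1, 159.9]
tcp_rot: [180.0, 0.0, 105.3]
ft_force: [-0.1, -0.1, 0.6]
finger_gap: 34.0
grip_force: 0.0
```

Call:
carry_out:
  commands:
    - {"spin": 0,"jaw": 0.034,"translation": [0,0,0]}
    - {"spin": 0,"jaw": 0.034,"translation": [0,0,-0.02]}
    - {"spin": 0,"jaw": 0.034,"translation": [0,0,-0.03]}
    - {"spin": 0,"jaw": 0.034,"translation": [0,0,-0.03]}
    - {"spin": 0,"jaw": 0.034,"translation": [0.03,0,-0.02]}
    - {"spin": 0,"jaw": 0.034,"translation": [0.04,0,0]}
    - {"spin": 0,"jaw": 0.034,"translation": [0.04,0,0]}
    - {"spin": 0,"jaw": 0.034,"translation": [0,0,0]}

```text
time: 21.72
tool_pos: [469.6, -73.9, 260.7]
tcp_rot: [179.9, -0.1, 105.5]
ft_force: [-0.8, 1.1, -0.5]
finger_gap: 33.7
grip_force: 0.0
```

```bash
cat >> h.py <<'E'
def look(c,yaw):
    for n in('top','scene'):
        p=r.snapshot(n);u,v=px(p,c).astype(int);m=mask(p,n,(u-14,v-14,u+14,v+14));show(p,m,c,18)
    print(r.sense()["tool_pos"]);fit(c,yaw)
E
sed -i 's/(u-25,v-25,u+25,v+25)/(u-16,v-16,u+16,v+16)/' h.py
python3 -c "
from h import *
look((504,-203,163),105)"
```

```text
....................................
....................................
....................................
....................................
....................................
....................................
....................................
....................................
....................................
....................................
....................................
....................................
...................####.............
..............##########............
..............###########...........
..............############..........
.............#############..........
..............###########...........
.............############...........
.............############...........
............###########.............
.............#####..................
............##......................
....................................
....................................
....................................
....................................
....................................
....................................
...........................
[... 781 characters left out ...]
................
....................................
....................................
....................................
....................................
....................................
...............##...................
..............####..................
..............####..................
.............####...................
..............##....................
....................................
....................................
....................................
....................................
....................................
[470.57598076 -78.70897991 260.03739381]
top 78
net 0.63 1
scene 40
centre [ 506.7 -206.3  128.5] yaw 121.3 tilt 48.8 cost 162.6
```

```bash
python3 -c "
from h import *
p=r.snapshot('scene');im=p['pixels'].astype(int);u,v=px(p,(507,-210,155)).astype(int);print(u,v)
b=cv2.imread('pics/scene0.png').astype(int)
for y in range(v-16,v+14):
  f=lambda A:''.join('g' if A[y,x,1]>A[y,x,2]+6 else ('c' if A[y,x,2]-A[y,x,1]>18 and A[y,x,2]<175 else ('d' if A[y,x].sum()<260 else '.')) for x in range(u-20,u+20))
  print(f(b),f(im))
"
```

```text
302 165
...c.........................c.......ddd ddddddddddddddddd.c.....ddddddddd.dddddd
.............................c.......ddd dddddddddddddddddc......ddddddddddd..ddd
.............................c........dd dddddddddddddddd........dddddddddd....dd
.............................c.........d ..dddddddddddddd........dddddddddd.....d
.............................c.......... cc.ddddddddddddd.c.......ddddddddd......
.............................c.......... ..c.dddddddddddd.c.......dddddddd.......
.............................c.......... .....ddddddddddd........ddddddddd.......
.............................c.......... .....dddddddddddd....c.ddddddddd........
..................cc.c...c.c.c.......... .....dddddddddddd.ccc..ddddddddd........
...............c........cccc.cc......... .....ddddddddddddd.cc.ddddddddd.........
.............c............cc..c......... .....dddddddddddddddddddddddd...........
................ggggggg....c..c......... ....c.ddddddddddddddddddddddd.cc........
..............ggggggggggg............... .....c.ddddddddddddddddddddd............
.............ggggggggggggg
[... 667 characters left out ...]
... ...gggdddddddddddddddddgggggggg.........
..ggggggggggggdggggggggggggggggg...cc... ..ggggddddddddddddddddggggggggggg.......
.gggggggggggggdddggggggddggggggggg..c... .gggggddddddddddddddddgggggggggggg......
ggggggggggggggdddddddddddgggggggggg..c.. ggggggddddddddddddddddggggggggggggg.....
ggggggggggggggdddddddddddgggggggggg...c. ggggggddddddddddddddddgggggggggggggg....
gggggggggggggggdddddddddgggggggggggg.... ggggggdddddddddddddddggggggggggggggg....
ggggggggggggggggggddddddggggggggggggg..c ggggggd..dddddddddddggggggggggggggggg...
ggggggggggggggggggggggggggggggggggggg... ggggggd.dddddddddddggggggggggggggggggg..
gggggggggggggggggggggggggggggggggggggg.. ggggggd.ddddgggggggggggggggggggggggggg..
```

Call:
carry_out:
  commands:
    - {"spin": 0,"jaw": 0.034,"translation": [0,0.04,0]}
    - {"spin": 0,"jaw": 0.034,"translation": [0,0.04,0]}
    - {"spin": 0,"jaw": 0.034,"translation": [0,0,0]}
    - {"spin": 0,"jaw": 0.034,"translation": [0,0,0]}
    - {"spin": 0,"jaw": 0.034,"translation": [0,0,0]}
    - {"spin": 0,"jaw": 0.034,"translation": [0,0,0]}
    - {"spin": 0,"jaw": 0.034,"translation": [0,0,0]}
    - {"spin": 0,"jaw": 0.034,"translation": [0,0,0]}

```text
time: 22.73
tool_pos: [547.3, -58.3, 260.9]
tcp_rot: [179.9, 0.0, 105.3]
ft_force: [-1.0, 0.3, 0.2]
finger_gap: 33.8
grip_force: 0.0
```

```bash
cat >> h.py <<'E'
def txt():
    p=r.snapshot('scene');im=p['pixels'].astype(int);u,v=px(p,(507,-210,155)).astype(int)
    for y in range(v-16,v+8): print(''.join('g' if im[y,x,1]>im[y,x,2]+6 else ('c' if im[y,x,2]-im[y,x,1]>18 and im[y,x,2]<175 else ('d' if im[y,x].sum()<260 else '.')) for x in range(u-20,u+20)))
E
python3 -c "
from h import *
txt();look((504,-203,163),105)"
```

```text
.....................................ddd
......................................dd
......................................dd
.......................................d
........................................
........................................
........................................
........................................
..............................c.........
.................ccc....................
................ccccccc........c........
.................cccccccc...............
................ccc....cccc.............
.............g..ccc...ccc...............
............gg.cccc..cccc...............
............g.ccccc.ccccc.gg............
..............cccccccccc..gg............
.............cccccccccc...gg............
.........gg..cccccccccc..ggg............
.......gggg.cccccccccc..gggg............
.....ggggg.ccccccccccc..ggggg...........
...ggggggg.cccccccccc..gggggggg.........
..gggggggd..ccccccccc.gggggggggg........
.ggggggggddd.....ccc..dgdggggggggg......
....................................
....................................
....................................
.....
[... 1766 characters left out ...]
##.............
..........#############.............
..........############..............
.........############...............
.........############...............
........############................
........############................
........###########.................
........###########.................
.........#########..................
..........#######...................
............####....................
....................................
....................................
....................................
....................................
[547.4881736  -57.96773132 260.36204196]
top 163
net 0.68 1
scene 171
centre [ 504.6 -194.8  162.7] yaw 109.6 tilt 20.7 cost 91.6
```

```bash
python3 -c "
from h import *
for t in(-40,-10,10): fit((504,-197,165),105,t)"
```

```text
top 162
net 0.5 1
scene 197
centre [ 505.  -195.8  160.1] yaw 106.3 tilt 16.7 cost 78.4
top 162
net 0.78 1
scene 212
centre [ 504.2 -193.9  162.8] yaw 109.8 tilt 13.4 cost 79.9
top 163
net 0.53 1
scene 195
centre [ 504.8 -194.8  163.3] yaw 106.9 tilt 17.7 cost 82.9
```

The cork sits almost balanced on the lip, with its centre about 16 mm out. I'll regrip it, move it 5 mm inward and release. Then I'll repeat the tilt, regrip and back-out sequence.

Call:
carry_out:
  commands:
    - {"spin": 0,"jaw": 0.036,"translation": [-0.03,-0.028,0]}
    - {"spin": 0,"jaw": 0.036,"translation": [-0.03,-0.028,0]}
    - {"spin": 0,"jaw": 0.036,"translation": [-0.03,-0.024,0]}
    - {"spin": 0,"jaw": 0.036,"translation": [-0.02,0,0]}
    - {"spin": 0,"jaw": 0.036,"translation": [0,0,0]}
    - {"spin": 0,"jaw": 0.036,"translation": [0,0,0.02]}
    - {"spin": 0,"jaw": 0.036,"translation": [0,0,0.03]}
    - {"spin": 0,"jaw": 0.036,"translation": [0,0,0.03]}

```text
time: 24.2
tool_pos: [500.5, -185.2, 180.2]
tcp_rot: [179.9, 0.1, 105.3]
ft_force: [1.0, -0.7, -0.4]
finger_gap: 35.8
grip_force: 0.0
```

Call:
carry_out:
  commands:
    - {"spin": 0,"jaw": 0.036,"translation": [0,0,0.012]}
    - {"spin": 0,"jaw": 0.036,"translation": [0,0,0.006]}
    - {"spin": 0,"jaw": 0.036,"translation": [0,0,0.001]}
    - {"spin": 0,"jaw": 0.025,"translation": [0,0,0]}
    - {"spin": 0,"jaw": 0.015,"translation": [0,0,0]}
    - {"spin": 0,"jaw": 0.015,"translation": [0,0,0]}
    - {"spin": 0,"jaw": 0.015,"translation": [0,0,0]}
    - {"spin": 0,"jaw": 0.015,"translation": [0,0,0]}

```text
time: 24.87
tool_pos: [500.3, -185.4, 162.1]
tcp_rot: [179.9, 0.1, 105.3]
ft_force: [-0.0, 0.7, 3.9]
finger_gap: 23.1
grip_force: 22.3
```

Call:
carry_out:
  commands:
    - {"spin": 0,"jaw": 0.015,"translation": [0,0,-0.003]}
    - {"spin": 0,"jaw": 0.015,"translation": [-0.003,0,0]}
    - {"spin": 0,"jaw": 0.015,"translation": [-0.002,0,0]}
    - {"spin": 0,"jaw": 0.015,"translation": [0,0,0]}
    - {"spin": 0,"jaw": 0.015,"translation": [0,0,0.001]}
    - {"spin": 0,"jaw": 0.034,"translation": [0,0,0]}
    - {"spin": 0,"jaw": 0.034,"translation": [0,0,0]}
    - {"spin": 0,"jaw": 0.034,"translation": [0,0,0]}

```text
time: 25.53
tool_pos: [500.7, -189.8, 162.6]
tcp_rot: [-180.0, -0.0, 105.3]
ft_force: [-0.7, -0.3, 0.5]
finger_gap: 34.1
grip_force: 0.0
```

Call:
carry_out:
  commands:
    - {"spin": 0,"jaw": 0.036,"translation": [0,0,0]}
    - {"spin": 0,"jaw": 0.036,"translation": [0,0,-0.02]}
    - {"spin": 0,"jaw": 0.036,"translation": [0,0,-0.03]}
    - {"spin": 0,"jaw": 0.036,"translation": [0,0,-0.03]}
    - {"spin": 0,"jaw": 0.036,"translation": [0.03,0.028,-0.02]}
    - {"spin": 0,"jaw": 0.036,"translation": [0.03,0.028,0]}
    - {"spin": 0,"jaw": 0.036,"translation": [0.03,0.024,0]}
    - {"spin": 0,"jaw": 0.036,"translation": [0.02,0,0]}

```text
time: 26.2
tool_pos: [549.5, -62.5, 261.5]
tcp_rot: [179.9, -0.0, 105.4]
ft_force: [0.6, 0.5, -0.5]
finger_gap: 36.2
grip_force: 0.0
```

```bash
python3 -c "
from h import *
txt();print(r.sense()['tool_pos'])
for t in(-10,30): fit((506,-203,165),105,t)"
```

```text
.....................................ddd
......................................dd
......................................dd
.......................................d
........................................
........................................
........................................
........................................
........................................
........................................
..................ccccc.................
..................ccccccc...............
.................ccccccccc..............
...............cccccccccc...............
..............ccccccccccc...............
...........cccccccccccccc..g............
...........ccccccccccccc...g............
...........cccccccccccc...gg............
.........g..cccccccccc....gg............
.......ggg..ccccccccc...gggg............
....ggggggg.cccccccc...ggggggg..........
...gggggggg...ccccc...ggggggggg.........
..gggggggggg...ccc..ggggggggggggg.......
.ggggggggggggdd...dggggggggggggggg......
[547.62835033 -60.35310534 261.1905249 ]
top 154
net 0.46 1
scene 154
centre [ 506.7 -203.4  162.5] yaw 105.8 tilt 39.1 cost 59.6
top 155
net 0.73 1
scene 140
centre [ 508.  -204.   160.5] yaw 108.7 tilt 39.4 cost 64.1
```

Call:
carry_out:
  commands:
    - {"spin": 0,"jaw": 0.036,"translation": [-0.03,-0.028,0]}
    - {"spin": 0,"jaw": 0.036,"translation": [-0.03,-0.028,0]}
    - {"spin": 0,"jaw": 0.036,"translation": [-0.03,-0.023,0]}
    - {"spin": 0,"jaw": 0.036,"translation": [-0.0265,0,0]}
    - {"spin": 0,"jaw": 0.036,"translation": [0,0,0]}
    - {"spin": 0,"jaw": 0.036,"translation": [0,0,0.02]}
    - {"spin": 0,"jaw": 0.036,"translation": [0,0,0.03]}
    - {"spin": 0,"jaw": 0.036,"translation": [0,0,0.03]}

```text
time: 27.22
tool_pos: [502.4, -200.4, 181.4]
tcp_rot: [179.9, 0.1, 105.2]
ft_force: [-0.2, 0.5, -0.8]
finger_gap: 36.2
grip_force: 0.0
```

Call:
carry_out:
  commands:
    - {"spin": 0,"jaw": 0.036,"translation": [0,0,0.012]}
    - {"spin": 0,"jaw": 0.036,"translation": [0,0,0.006]}
    - {"spin": 0,"jaw": 0.036,"translation": [0,0,0]}
    - {"spin": 0,"jaw": 0.025,"translation": [0,0,0]}
    - {"spin": 0,"jaw": 0.015,"translation": [0,0,0]}
    - {"spin": 0,"jaw": 0.015,"translation": [0,0,0]}
    - {"spin": 0,"jaw": 0.015,"translation": [0,0,0]}
    - {"spin": 0,"jaw": 0.015,"translation": [0,0,0]}

```text
time: 27.88
tool_pos: [502.7, -199.4, 164.4]
tcp_rot: [179.9, 0.1, 105.3]
ft_force: [1.2, -1.1, 2.1]
finger_gap: 22.5
grip_force: 21.0
```

Call:
carry_out:
  commands:
    - {"spin": 0,"jaw": 0.015,"translation": [0.003,0,-0.003]}
    - {"spin": 0,"jaw": 0.015,"translation": [0.003,0,-0.003]}
    - {"spin": 0,"jaw": 0.015,"translation": [0,0,0]}
    - {"spin": 0,"jaw": 0.015,"translation": [0,0,0]}
    - {"spin": 0,"jaw": 0.034,"translation": [0,0,0]}
    - {"spin": 0,"jaw": 0.034,"translation": [0,0,0]}
    - {"spin": 0,"jaw": 0.034,"translation": [0,0,0]}
    - {"spin": 0,"jaw": 0.034,"translation": [0,0,0]}

```text
time: 28.55
tool_pos: [500.1, -193.3, 168.9]
tcp_rot: [-180.0, -0.0, 105.3]
ft_force: [0.4, -0.0, 0.3]
finger_gap: 34.2
grip_force: 0.0
```

Call:
carry_out:
  commands:
    - {"spin": 0,"jaw": 0.036,"translation": [0,0,0]}
    - {"spin": 0,"jaw": 0.036,"translation": [0,0,-0.02]}
    - {"spin": 0,"jaw": 0.036,"translation": [0,0,-0.03]}
    - {"spin": 0,"jaw": 0.036,"translation": [0,0,-0.03]}
    - {"spin": 0,"jaw": 0.036,"translation": [0.03,0.028,-0.02]}
    - {"spin": 0,"jaw": 0.036,"translation": [0.03,0.028,0]}
    - {"spin": 0,"jaw": 0.036,"translation": [0.03,0.024,0]}
    - {"spin": 0,"jaw": 0.036,"translation": [0.02,0,0]}

```text
time: 29.22
tool_pos: [548.9, -66.0, 267.6]
tcp_rot: [179.9, -0.0, 105.4]
ft_force: [-0.4, 0.2, -0.0]
finger_gap: 36.0
grip_force: 0.0
```

```bash
python3 -c "
from h import *
txt();print(r.sense()['tool_pos'])
for n in('top','scene'):
    p=r.snapshot(n)
    print([(round(q['score'],2),np.round(q['xy'])) for q in r.spot_in(p,'cork_a')],[(round(q['score'],2),np.round(q['xy'],1)) for q in r.landmark_of(p,'jar_mouth')])
    if n=='top': show(p,mask(p,n,(280,205,312,240)),(506,-209,155))
"
```

```text
.....................................ddd
......................................dd
......................................dd
.......................................d
........................................
........................................
........................................
........................................
........................................
........................................
........................................
................gggggggg................
..............ggggggggggg...............
.............gggggggggggggg.............
............ggggggggggggggg.............
............gggggggggggggggg............
............gggggggggggggggg............
...........ggggggggggggggggg............
.........ggggggggggggggggggg............
.......ggggggggggggggggggggg............
....gggggggggggggggggggggggggg..........
...gggggggggggggggggggggggggggg.........
..ggggggggggggggggggggggggggggggg.......
.ggggggggggggggggggggggggggggggggg......
[547.06257583 -63.81520217 267.32925854]
[(0.62, array([296., 220.]))] [(0.96, array([295.5, 221.7]))]
.............
[... 922 characters left out ...]
.........
............................................
............................................
............................................
............................................
............................................
............................................
............................................
............................................
............................................
............................................
............................................
............................................
[(0.77, array([188., 220.])), (0.54, array([204., 247.])), (0.53, array([230., 227.]))] [(0.62, array([301.2, 167.5])), (0.59, array([296.1, 204.9]))]
```

The rim is empty, so cork 2 is in. Now the third cork.

Call:
carry_out:
  commands:
    - {"spin": 0.1,"jaw": 0.055,"translation": [0,0,0]}
    - {"spin": 0.1,"jaw": 0.055,"translation": [0,0,0]}
    - {"spin": 0.1,"jaw": 0.055,"translation": [0,0,0]}
    - {"spin": 0.1,"jaw": 0.055,"translation": [0,0,0]}
    - {"spin": 0,"jaw": 0.055,"translation": [0.0378,0.0118,0]}
    - {"spin": 0,"jaw": 0.055,"translation": [0.0378,0.0118,0]}
    - {"spin": 0,"jaw": 0.055,"translation": [0.0378,0.0118,0]}
    - {"spin": 0,"jaw": 0.055,"translation": [0,0,0]}

```text
time: 30.23
tool_pos: [598.4, 43.0, 266.7]
tcp_rot: [-180.0, -0.2, 82.5]
ft_force: [0.4, 0.5, 0.5]
finger_gap: 55.1
grip_force: 0.0
```

Call:
carry_out:
  commands:
    - {"spin": 0,"jaw": 0.055,"translation": [0,0,0.02]}
    - {"spin": 0,"jaw": 0.055,"translation": [0,0,0.03]}
    - {"spin": 0,"jaw": 0.055,"translation": [0,0,0.035]}
    - {"spin": 0,"jaw": 0.055,"translation": [0,0,0.035]}
    - {"spin": 0,"jaw": 0.055,"translation": [0,0,0.035]}
    - {"spin": 0,"jaw": 0.055,"translation": [0,0,0.035]}
    - {"spin": 0,"jaw": 0.055,"translation": [0,0,0.03]}
    - {"spin": 0,"jaw": 0.055,"translation": [0,0,0.01]}

```text
time: 30.9
tool_pos: [592.9, 37.3, 31.5]
tcp_rot: [-179.5, 0.1, 82.3]
ft_force: [-1.6, 0.1, -1.1]
finger_gap: 55.2
grip_force: 0.0
```

Call:
carry_out:
  commands:
    - {"spin": 0,"jaw": 0.055,"translation": [0,0,0.01]}
    - {"spin": 0,"jaw": 0.055,"translation": [0,0,0.01]}
    - {"spin": 0,"jaw": 0.055,"translation": [0,0,0.005]}
    - {"spin": 0,"jaw": 0.055,"translation": [0,0,0.003]}
    - {"spin": 0,"jaw": 0.055,"translation": [0,0,0]}
    - {"spin": 0,"jaw": 0.055,"translation": [0,0,0]}
    - {"spin": 0,"jaw": 0.055,"translation": [0,0,0]}
    - {"spin": 0,"jaw": 0.055,"translation": [0,0,0]}

```text
time: 31.57
tool_pos: [597.6, 38.5, 10.3]
tcp_rot: [179.9, -0.0, 82.4]
ft_force: [-0.4, -0.1, -0.1]
finger_gap: 55.4
grip_force: 0.0
```

Call:
carry_out:
  commands:
    - {"spin": 0,"jaw": 0.055,"translation": [0.005,0,0.005]}
    - {"spin": 0,"jaw": 0.055,"translation": [0,0,0.0025]}
    - {"spin": 0,"jaw": 0.04,"translation": [0,0,0]}
    - {"spin": 0,"jaw": 0.03,"translation": [0,0,0]}
    - {"spin": 0,"jaw": 0.015,"translation": [0,0,0]}
    - {"spin": 0,"jaw": 0.015,"translation": [0,0,0]}
    - {"spin": 0,"jaw": 0.015,"translation": [0,0,0]}
    - {"spin": 0,"jaw": 0.015,"translation": [0,0,0]}

```text
time: 32.23
tool_pos: [597.6, 43.4, 1.9]
tcp_rot: [180.0, -0.0, 82.4]
ft_force: [-1.1, 0.5, -0.5]
finger_gap: 23.0
grip_force: 21.4
```

Call:
carry_out:
  commands:
    - {"spin": 0,"jaw": 0.015,"translation": [0,0,-0.01]}
    - {"spin": 0,"jaw": 0.015,"translation": [0,0,-0.03]}
    - {"spin": 0,"jaw": 0.015,"translation": [0,0,-0.03]}
    - {"spin": 0,"jaw": 0.015,"translation": [0,0,-0.03]}
    - {"spin": 0,"jaw": 0.015,"translation": [0,0,-0.03]}
    - {"spin": 0,"jaw": 0.015,"translation": [0,0,-0.03]}
    - {"spin": 0,"jaw": 0.015,"translation": [0,0,-0.02]}
    - {"spin": 0,"jaw": 0.015,"translation": [0,0,0]}

```text
time: 32.9
tool_pos: [600.8, 43.4, 189.4]
tcp_rot: [179.4, -0.1, 82.4]
ft_force: [0.5, 0.5, 0.6]
finger_gap: 23.1
grip_force: 21.4
```

Call:
carry_out:
  commands:
    - {"spin": 0,"jaw": 0.015,"translation": [-0.0345,-0.008,0]}
    - {"spin": 0,"jaw": 0.015,"translation": [-0.0345,-0.008,0]}
    - {"spin": 0,"jaw": 0.015,"translation": [-0.0345,-0.008,0]}
    - {"spin": 0,"jaw": 0.015,"translation": [-0.0345,-0.008,0]}
    - {"spin": 0,"jaw": 0.015,"translation": [-0.0345,-0.008,0]}
    - {"spin": 0,"jaw": 0.015,"translation": [-0.0345,-0.008,0]}
    - {"spin": 0,"jaw": 0.015,"translation": [-0.0343,-0.0079,0]}
    - {"spin": 0,"jaw": 0.015,"translation": [0,0,0]}

```text
time: 33.57
tool_pos: [507.8, -193.6, 182.0]
tcp_rot: [-180.0, 0.1, 82.1]
ft_force: [-0.4, 0.4, -1.1]
finger_gap: 23.1
grip_force: 21.4
```

Call:
carry_out:
  commands:
    - {"spin": 0,"jaw": 0.015,"translation": [0,0,0]}
    - {"spin": 0,"jaw": 0.015,"translation": [0,0,0.01]}
    - {"spin": 0,"jaw": 0.015,"translation": [0,0,0.006]}
    - {"spin": 0,"jaw": 0.015,"translation": [0,0,0]}
    - {"spin": 0,"jaw": 0.015,"translation": [0,0,0]}
    - {"spin": 0,"jaw": 0.015,"translation": [0,0,0]}
    - {"spin": 0,"jaw": 0.015,"translation": [0,0,0]}
    - {"spin": 0,"jaw": 0.015,"translation": [0,0,0]}

```text
time: 34.23
tool_pos: [510.4, -188.1, 166.1]
tcp_rot: [180.0, 0.0, 82.4]
ft_force: [1.0, -0.6, -0.3]
finger_gap: 23.1
grip_force: 21.4
```

Call:
carry_out:
  commands:
    - {"spin": 0,"jaw": 0.015,"translation": [0,0,0.003]}
    - {"spin": 0,"jaw": 0.015,"translation": [0,0,0.003]}
    - {"spin": 0,"jaw": 0.015,"translation": [0,0,0]}
    - {"spin": 0,"jaw": 0.015,"translation": [0,0,0]}
    - {"spin": 0,"jaw": 0.034,"translation": [0,0,0]}
    - {"spin": 0,"jaw": 0.034,"translation": [0,0,0]}
    - {"spin": 0,"jaw": 0.034,"translation": [0,0,0]}
    - {"spin": 0,"jaw": 0.034,"translation": [0,0,0]}

```text
time: 34.9
tool_pos: [510.2, -188.4, 160.0]
tcp_rot: [180.0, 0.0, 82.4]
ft_force: [1.1, -0.0, 0.1]
finger_gap: 34.2
grip_force: 0.0
```

Call:
carry_out:
  commands:
    - {"spin": 0,"jaw": 0.036,"translation": [0,0,0]}
    - {"spin": 0,"jaw": 0.036,"translation": [0,0,-0.02]}
    - {"spin": 0,"jaw": 0.036,"translation": [0,0,-0.03]}
    - {"spin": 0,"jaw": 0.036,"translation": [0,0,-0.03]}
    - {"spin": 0,"jaw": 0.036,"translation": [0.03,0.02,-0.02]}
    - {"spin": 0,"jaw": 0.036,"translation": [0.03,0.02,0]}
    - {"spin": 0,"jaw": 0.036,"translation": [0.03,0,0]}
    - {"spin": 0,"jaw": 0.036,"translation": [0.02,0,0]}

```text
time: 35.57
tool_pos: [565.4, -82.4, 260.3]
tcp_rot: [179.9, -0.0, 82.4]
ft_force: [0.1, -1.1, -1.5]
finger_gap: 35.7
grip_force: 0.0
```

```bash
python3 -c "
from h import *
txt();print(r.sense()['tool_pos'])
for t in(-10,30): fit((509,-203,165),82,t)"
```

```text
.....................................ddd
......................................dd
......................................dd
.......................................d
........................................
........................................
........................................
........................................
........................................
...........cc...........................
.........ccccccccc......................
........c.ccccccccccc...................
.......c...ccccccccccccc................
.......c......ccccccccccc...............
.......c..ddd.cccccccccccc..............
.......c.ddddd.ccccccccccc..............
.......c.ddddd..cccccccccc.g............
.........ddddd...ccccccccc.g............
.........ddddddd......ccc..g............
.......gggddddddd.........gg............
....ggggggggggdd.........ggggg..........
...gggggggggggggg.......ggggggg.........
..ggggggggggggggggggggggggggggggg.......
.gggggggggggggdggggggggggggggggggg......
[565.29509459 -79.46652559 259.97965309]
top 152
net 0.46 1
scene 168
centre [ 511.2 -202.2  160.5] yaw 76.1 tilt 48.4 cost 75.8
top 151
net 0.6 1
scene 176
centre [ 511.2 -201.9  161.2] yaw 79.7 tilt 46.0 cost 74.5
```

Call:
carry_out:
  commands:
    - {"spin": 0,"jaw": 0.036,"translation": [-0.03,-0.0185,0]}
    - {"spin": 0,"jaw": 0.036,"translation": [-0.03,-0.02,0]}
    - {"spin": 0,"jaw": 0.036,"translation": [-0.03,0,0]}
    - {"spin": 0,"jaw": 0.036,"translation": [-0.027,0,0]}
    - {"spin": 0,"jaw": 0.036,"translation": [0,0,0]}
    - {"spin": 0,"jaw": 0.036,"translation": [0,0,0.02]}
    - {"spin": 0,"jaw": 0.036,"translation": [0,0,0.03]}
    - {"spin": 0,"jaw": 0.036,"translation": [0,0,0.03]}

```text
time: 36.58
tool_pos: [511.2, -196.8, 180.2]
tcp_rot: [179.8, 0.1, 82.3]
ft_force: [1.4, -0.0, -1.4]
finger_gap: 36.3
grip_force: 0.0
```

Call:
carry_out:
  commands:
    - {"spin": 0,"jaw": 0.036,"translation": [0,0,0.012]}
    - {"spin": 0,"jaw": 0.036,"translation": [0,0,0.004]}
    - {"spin": 0,"jaw": 0.036,"translation": [0,0,0]}
    - {"spin": 0,"jaw": 0.025,"translation": [0,0,0]}
    - {"spin": 0,"jaw": 0.015,"translation": [0,0,0]}
    - {"spin": 0,"jaw": 0.015,"translation": [0,0,0]}
    - {"spin": 0,"jaw": 0.015,"translation": [0,0,0]}
    - {"spin": 0,"jaw": 0.015,"translation": [0,0,0]}

```text
time: 37.25
tool_pos: [511.4, -195.8, 165.2]
tcp_rot: [179.9, 0.0, 82.4]
ft_force: [-0.4, -0.5, 2.8]
finger_gap: 23.4
grip_force: 19.7
```

Call:
carry_out:
  commands:
    - {"spin": 0,"jaw": 0.015,"translation": [0.003,0,-0.003]}
    - {"spin": 0,"jaw": 0.015,"translation": [0.003,0,-0.003]}
    - {"spin": 0,"jaw": 0.015,"translation": [0,0,0]}
    - {"spin": 0,"jaw": 0.015,"translation": [0,0,0]}
    - {"spin": 0,"jaw": 0.034,"translation": [0,0,0]}
    - {"spin": 0,"jaw": 0.034,"translation": [0,0,0]}
    - {"spin": 0,"jaw": 0.034,"translation": [0,0,0]}
    - {"spin": 0,"jaw": 0.034,"translation": [0,0,0]}

```text
time: 37.92
tool_pos: [511.3, -189.5, 169.5]
tcp_rot: [-180.0, -0.0, 82.4]
ft_force: [0.7, 0.3, 0.5]
finger_gap: 34.3
grip_force: 0.0
```

Call:
carry_out:
  commands:
    - {"spin": 0,"jaw": 0.036,"translation": [0,0,0]}
    - {"spin": 0,"jaw": 0.036,"translation": [0,0,-0.02]}
    - {"spin": 0,"jaw": 0.036,"translation": [0,0,-0.03]}
    - {"spin": 0,"jaw": 0.036,"translation": [0,0,-0.03]}
    - {"spin": 0,"jaw": 0.036,"translation": [0.03,0.03,-0.02]}
    - {"spin": 0,"jaw": 0.036,"translation": [0.03,0.02,0]}
    - {"spin": 0,"jaw": 0.036,"translation": [0.03,0,0]}
    - {"spin": 0,"jaw": 0.036,"translation": [0.03,0,0]}

```text
time: 38.58
tool_pos: [574.1, -79.1, 267.8]
tcp_rot: [180.0, -0.0, 82.3]
ft_force: [-0.2, -0.6, -0.0]
finger_gap: 36.0
grip_force: 0.0
```

```bash
python3 -c "
from h import *
txt();print(r.sense()['tool_pos'])
jarpic('g7')
for n in('top','scene'):
    p=r.snapshot(n);cv2.imwrite(f'pics/{n}_end.png',p['pixels'])
    for t in('cork_a','cork_jar','jar_mouth','mushroom_cork','beaker','salt','pepper','honey'): print(n,t,[(round(q['score'],2),np.round(q['xy'],1).tolist()) for q in r.landmark_of(p,t)])
"
```

```text
.....................................ddd
......................................dd
......................................dd
.......................................d
........................................
........................................
........................................
........................................
............c...........................
..........ccccccc.......................
.........cccccccccc.....................
.........cccccccccc...g.................
........ccccccccccccc..gg...............
.......cccccccccccccccc..g..............
.......c..cccccccccccccc..g.............
........c...ccccccccccccc..g............
........c...ccccccccccccc..g............
..................ccccccc..g...........c
.........gg..........cccc..g............
.......gggggg.d.......ccc.gg............
....ggggggggggg...........gggg..........
...gggggggggggggg.......ggggggg.........
..gggggggggggggggggg.gggggggggggg.......
.ggggggggggggggggggggggggggggggggg......
[574.19588906 -73.67369482 267.52467386]
[573.41566496 -78.08536895 267.39532299] 36.14921722555302 0.0
top cork_a [(0.67, [294.9, 221.0]), (0.51, [219.3, 272.8]), (0.35, [251.2, 134.3])]
top cork_jar [(0.91, [293.9, 219.6])]
top jar_mouth [(0.61, [296.9, 225.8])]
top mushroom_cork []
top beaker [(0.63, [195.3, 135.5])]
top salt [(0.64, [197.5, 137.2]), (0.53, [295.0, 220.9])]
top pepper [(0.72, [248.5, 134.9])]
top honey [(0.72, [314.1, 144.9])]
scene cork_a [(0.8, [289.5, 294.4]), (0.69, [297.5, 165.1]), (0.69, [186.6, 222.0]), (0.61, [230.1, 224.9])]
scene cork_jar [(0.8, [299.6, 205.4]), (0.35, [303.3, 166.4])]
scene jar_mouth [(0.71, [300.1, 165.6]), (0.48, [268.5, 172.2])]
scene mushroom_cork [(0.51, [227.4, 200.1])]
scene beaker [(0.86, [269.5, 171.1])]
scene salt [(0.84, [147.1, 226.1])]
scene pepper [(0.74, [190.4, 185.6]), (0.66, [228.1, 200.2])]
scene honey [(0.68, [245.0, 152.4]), (0.17, [189.0, 184.1])]
```

```bash
python3 -c "
from h import *
for t in(0,30,45): fit((511,-203,163),82,t)"
```

```text
top 137
net 0.56 1
scene 135
centre [ 510.9 -202.8  160.1] yaw 78.4 tilt 57.1 cost 97.4
top 137
net 0.56 1
scene 169
centre [ 511.2 -201.7  162.1] yaw 80.5 tilt 53.9 cost 71.2
top 137
net 0.59 1
scene 166
centre [ 511.6 -201.6  161.9] yaw 79.0 tilt 53.8 cost 75.7
```

View pics/g7.png

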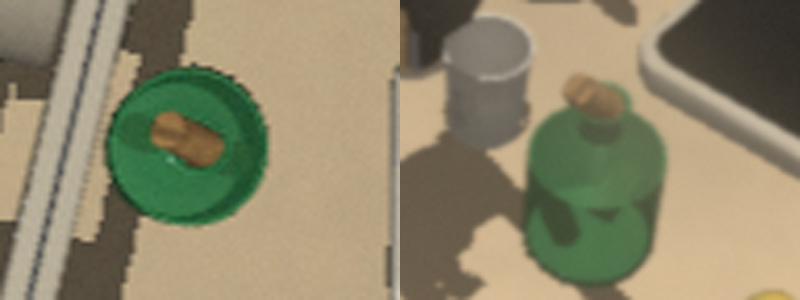

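Cork 3 leans in the mouth at about 52°, at right crop (595,98). The other two are in the belly. I'll regrip it, back it out a little more and release.

Call:
carry_out:
  commands:
    - {"spin": 0,"jaw": 0.036,"translation": [-0.035,-0.03,0]}
    - {"spin": 0,"jaw": 0.036,"translation": [-0.035,-0.02,0]}
    - {"spin": 0,"jaw": 0.036,"translation": [-0.035,0,0]}
    - {"spin": 0,"jaw": 0.036,"translation": [-0.021,0,0]}
    - {"spin": 0,"jaw": 0.036,"translation": [0,0,0]}
    - {"spin": 0,"jaw": 0.036,"translation": [0,0,0.02]}
    - {"spin": 0,"jaw": 0.036,"translation": [0,0,0.03]}
    - {"spin": 0,"jaw": 0.036,"translation": [0,0,0.03]}

```text
time: 40.75
tool_pos: [511.2, -195.6, 188.0]
tcp_rot: [179.8, 0.0, 82.4]
ft_force: [1.3, 1.1, -0.6]
finger_gap: 36.1
grip_force: 0.0
```

Call:
carry_out:
  commands:
    - {"spin": 0,"jaw": 0.036,"translation": [0,0,0.015]}
    - {"spin": 0,"jaw": 0.036,"translation": [0,0,0.009]}
    - {"spin": 0,"jaw": 0.036,"translation": [0,0,0]}
    - {"spin": 0,"jaw": 0.025,"translation": [0,0,0]}
    - {"spin": 0,"jaw": 0.015,"translation": [0,0,0]}
    - {"spin": 0,"jaw": 0.015,"translation": [0,0,0]}
    - {"spin": 0,"jaw": 0.015,"translation": [0,0,0]}
    - {"spin": 0,"jaw": 0.015,"translation": [0,0,0]}

```text
time: 41.42
tool_pos: [510.8, -195.5, 164.7]
tcp_rot: [179.9, 0.0, 82.4]
ft_force: [-0.6, 1.4, 0.8]
finger_gap: 23.7
grip_force: 20.9
```

Call:
carry_out:
  commands:
    - {"spin": 0,"jaw": 0.015,"translation": [0.0015,0,-0.003]}
    - {"spin": 0,"jaw": 0.015,"translation": [0.0015,0,-0.003]}
    - {"spin": 0,"jaw": 0.015,"translation": [0,0,0]}
    - {"spin": 0,"jaw": 0.015,"translation": [0,0,0]}
    - {"spin": 0,"jaw": 0.034,"translation": [0,0,0]}
    - {"spin": 0,"jaw": 0.034,"translation": [0,0,0]}
    - {"spin": 0,"jaw": 0.034,"translation": [0,0,0]}
    - {"spin": 0,"jaw": 0.034,"translation": [0,0,0]}

```text
time: 42.08
tool_pos: [510.5, -192.4, 169.4]
tcp_rot: [-180.0, -0.0, 82.4]
ft_force: [0.3, 0.9, 0.2]
finger_gap: 33.8
grip_force: 0.0
```

Call:
carry_out:
  commands:
    - {"spin": 0,"jaw": 0.036,"translation": [0,0,0]}
    - {"spin": 0,"jaw": 0.036,"translation": [0,0,-0.02]}
    - {"spin": 0,"jaw": 0.036,"translation": [0,0,-0.03]}
    - {"spin": 0,"jaw": 0.036,"translation": [0,0,-0.03]}
    - {"spin": 0,"jaw": 0.036,"translation": [0.03,0.03,-0.02]}
    - {"spin": 0,"jaw": 0.036,"translation": [0.03,0.02,0]}
    - {"spin": 0,"jaw": 0.036,"translation": [0.03,0,0]}
    - {"spin": 0,"jaw": 0.036,"translation": [0.03,0,0]}

```text
time: 42.75
tool_pos: [573.2, -82.0, 267.5]
tcp_rot: [180.0, -0.0, 82.3]
ft_force: [0.3, -0.4, -0.1]
finger_gap: 35.7
grip_force: 0.0
```

```bash
python3 -c "
from h import *
txt();print(r.sense()['tool_pos'])
for n in('top','scene'):
    p=r.snapshot(n)
    for t in('cork_a','cork_jar','jar_mouth'): print(n,t,[(round(q['score'],2),np.round(q['xy'],1).tolist()) for q in r.landmark_of(p,t)])
    if n=='top': show(p,mask(p,n,(280,205,312,240)),(506,-209,155))
"
```

```text
.....................................ddd
......................................dd
......................................dd
.......................................d
........................................
........................................
........................................
........................................
........................................
............ccc.........................
...........ccccccc......................
..........ccccccccc..ggg................
.........ccccccccccc..ggg...............
.........cccccccccccc...gg..............
.........c..ccccccccccc..gg.............
.........c....cccccccccc..gg............
............d.cccccccccc..gg............
............d..cc....cccc.gg............
.........ggg.....d.....cc.gg............
.......gggggg.dd..........gg............
....gggggggggg...........ggggg..........
...ggggggggggggg........ggggggg.........
..ggggggggggggggggggggggggggggggg.......
.ggggggggggggggdgggggggggggggggggg......
[573.34941342 -76.55919564 267.32774835]
top cork_a [(0.6, [218.6, 269.8]), (0.56, [294.1, 221.0])]
top cork_jar [(0
[... 1012 characters left out ...]
......................................
............................................
............................................
............................................
............................................
............................................
............................................
............................................
............................................
............................................
............................................
............................................
scene cork_a [(0.79, [293.7, 293.2]), (0.62, [185.9, 222.3]), (0.59, [230.2, 228.0])]
scene cork_jar [(0.74, [300.9, 207.0])]
scene jar_mouth [(0.94, [299.5, 167.6])]
```

```bash
python3 -c "
from h import *
for t in(20,45): fit((511,-204,163),80,t)"
```

```text
top 127
net 0.54 1
scene 156
centre [ 509.  -201.9  159.9] yaw 88.1 tilt 59.1 cost 74.9
top 125
net 0.64 1
scene 151
centre [ 509.8 -200.6  163.6] yaw 93.1 tilt 55.3 cost 83.5
```

Tilt has gone from 46° to 53° to about 58°, so it's close. One more regrip with a longer pull-out.

Call:
carry_out:
  commands:
    - {"spin": 0,"jaw": 0.036,"translation": [-0.035,-0.03,0]}
    - {"spin": 0,"jaw": 0.036,"translation": [-0.035,-0.02,0]}
    - {"spin": 0,"jaw": 0.036,"translation": [-0.035,0,0]}
    - {"spin": 0,"jaw": 0.036,"translation": [-0.018,0,0]}
    - {"spin": 0,"jaw": 0.036,"translation": [0,0,0]}
    - {"spin": 0,"jaw": 0.036,"translation": [0,0,0.02]}
    - {"spin": 0,"jaw": 0.036,"translation": [0,0,0.03]}
    - {"spin": 0,"jaw": 0.036,"translation": [0,0,0.03]}

```text
time: 44.17
tool_pos: [510.8, -195.4, 187.8]
tcp_rot: [179.8, 0.0, 82.4]
ft_force: [0.5, -0.1, -0.8]
finger_gap: 35.8
grip_force: 0.0
```

Call:
carry_out:
  commands:
    - {"spin": 0,"jaw": 0.036,"translation": [0,0,0.015]}
    - {"spin": 0,"jaw": 0.036,"translation": [0,0,0.008]}
    - {"spin": 0,"jaw": 0.036,"translation": [0,0,0]}
    - {"spin": 0,"jaw": 0.025,"translation": [0,0,0]}
    - {"spin": 0,"jaw": 0.015,"translation": [0,0,0]}
    - {"spin": 0,"jaw": 0.015,"translation": [0,0,0]}
    - {"spin": 0,"jaw": 0.015,"translation": [0,0,0]}
    - {"spin": 0,"jaw": 0.015,"translation": [0,0,0]}

```text
time: 44.83
tool_pos: [510.3, -195.4, 165.4]
tcp_rot: [179.9, 0.0, 82.4]
ft_force: [-1.0, 0.7, 1.2]
finger_gap: 22.9
grip_force: 21.3
```

Call:
carry_out:
  commands:
    - {"spin": 0,"jaw": 0.015,"translation": [0.002,0,-0.004]}
    - {"spin": 0,"jaw": 0.015,"translation": [0.0015,0,-0.003]}
    - {"spin": 0,"jaw": 0.015,"translation": [0,0,0]}
    - {"spin": 0,"jaw": 0.015,"translation": [0,0,0]}
    - {"spin": 0,"jaw": 0.034,"translation": [0,0,0]}
    - {"spin": 0,"jaw": 0.034,"translation": [0,0,0]}
    - {"spin": 0,"jaw": 0.034,"translation": [0,0,0]}
    - {"spin": 0,"jaw": 0.034,"translation": [0,0,0]}

```text
time: 45.5
tool_pos: [510.1, -191.9, 171.2]
tcp_rot: [-180.0, -0.0, 82.4]
ft_force: [0.3, -1.2, -1.0]
finger_gap: 33.8
grip_force: 0.0
```

Call:
carry_out:
  commands:
    - {"spin": 0,"jaw": 0.036,"translation": [0,0,0]}
    - {"spin": 0,"jaw": 0.036,"translation": [0,0,-0.02]}
    - {"spin": 0,"jaw": 0.036,"translation": [0,0,-0.03]}
    - {"spin": 0,"jaw": 0.036,"translation": [0,0,-0.03]}
    - {"spin": 0,"jaw": 0.036,"translation": [0.03,0.03,-0.02]}
    - {"spin": 0,"jaw": 0.036,"translation": [0.03,0.02,0]}
    - {"spin": 0,"jaw": 0.036,"translation": [0.03,0,0]}
    - {"spin": 0,"jaw": 0.036,"translation": [0.03,0,0]}

```text
time: 46.17
tool_pos: [572.8, -81.4, 269.3]
tcp_rot: [180.0, -0.0, 82.3]
ft_force: [0.7, 0.5, -0.3]
finger_gap: 36.1
grip_force: 0.0
```

```bash
python3 -c "
from h import *
txt();print(r.sense()['tool_pos'])
p=r.snapshot('top');show(p,mask(p,'top',(280,205,312,240)),(506,-209,155))
for t in(20,45): fit((511,-204,163),80,t)
"
```

```text
.....................................ddd
......................................dd
......................................dd
.......................................d
........................................
........................................
........................................
........................................
........................................
............ccc.........................
...........cccccccc.....................
..........ccccccccc..ggg................
.........ccccccccccc..ggg...............
.........cccccccccccc...ggg.............
.........c.ccccccccccc...gg.............
.........c....ccccccccc...gg............
............d.cccccccccc..gg............
............d.ccc....ccc..gg............
.........ggg...........c..gg............
.......gggggg.........cc..gg............
....ggggggggggg...........gggg..........
...ggggggggggggg........ggggggg.........
..gggggggggggggggggg.gggggggggggg.......
.gggggggggggggddgggggggggggggggggg......
[572.95020456 -75.98447831 269.08650559]
............................................
..............................
[... 874 characters left out ...]
........................................
............................................
............................................
............................................
............................................
............................................
............................................
............................................
............................................
............................................
............................................
............................................
top 125
scene 91
centre [ 510.1 -204.4  159.4] yaw 78.3 tilt 63.6 cost 139.5
top 123
net 0.44 1
scene 171
centre [ 510.8 -201.5  160.5] yaw 84.6 tilt 60.5 cost 68.7
```

It's stuck at about 60°, held only by light friction. I'll close the fingers and push the raised end inward and upward, gently, to stand it up.

Call:
carry_out:
  commands:
    - {"spin": 0,"jaw": 0.0,"translation": [-0.03,-0.016,0]}
    - {"spin": 0,"jaw": 0.0,"translation": [-0.03,-0.016,0]}
    - {"spin": 0,"jaw": 0.0,"translation": [-0.03,-0.016,0]}
    - {"spin": 0,"jaw": 0.0,"translation": [0,0,0]}
    - {"spin": 0,"jaw": 0.0,"translation": [0,0,0]}
    - {"spin": 0,"jaw": 0.0,"translation": [0,0,0.03]}
    - {"spin": 0,"jaw": 0.0,"translation": [0,0,0.035]}
    - {"spin": 0,"jaw": 0.0,"translation": [0,0,0.03]}

```text
time: 47.23
tool_pos: [512.9, -165.2, 173.1]
tcp_rot: [179.9, -0.0, 82.4]
ft_force: [-0.9, -0.2, -0.1]
finger_gap: 0.2
grip_force: 0.0
```

Call:
carry_out:
  commands:
    - {"spin": 0,"jaw": 0.0,"translation": [0,0,0.01]}
    - {"spin": 0,"jaw": 0.0,"translation": [0,0,0]}
    - {"spin": 0,"jaw": 0.0,"translation": [0,0,0]}
    - {"spin": 0,"jaw": 0.0,"translation": [0,0,0]}
    - {"spin": 0,"jaw": 0.0,"translation": [0,0,0]}
    - {"spin": 0,"jaw": 0.0,"translation": [0,0,0]}
    - {"spin": 0,"jaw": 0.0,"translation": [0,0,0]}
    - {"spin": 0,"jaw": 0.0,"translation": [0,0,0]}

```text
time: 47.9
tool_pos: [512.9, -165.4, 165.0]
tcp_rot: [179.9, 0.0, 82.4]
ft_force: [-0.5, -0.3, -0.6]
finger_gap: 0.1
grip_force: 0.0
```

Call:
carry_out:
  commands:
    - {"spin": 0,"jaw": 0.0,"translation": [-0.002,0,0]}
    - {"spin": 0,"jaw": 0.0,"translation": [-0.002,0,0]}
    - {"spin": 0,"jaw": 0.0,"translation": [-0.0015,0,-0.002]}
    - {"spin": 0,"jaw": 0.0,"translation": [-0.0015,0,-0.003]}
    - {"spin": 0,"jaw": 0.0,"translation": [-0.0015,0,-0.003]}
    - {"spin": 0,"jaw": 0.0,"translation": [-0.0015,0,-0.003]}
    - {"spin": 0,"jaw": 0.0,"translation": [-0.0015,0,-0.003]}
    - {"spin": 0,"jaw": 0.0,"translation": [0,0,0]}

```text
time: 48.57
tool_pos: [511.3, -177.2, 179.2]
tcp_rot: [179.9, 0.0, 82.4]
ft_force: [0.7, -0.3, -0.9]
finger_gap: 0.1
grip_force: 0.0
```

```bash
python3 -c "
from h import *
print(r.sense()['tool_pos'])
txt();p=r.snapshot('top');show(p,mask(p,'top',(280,205,312,240)),(506,-209,155))
p=r.snapshot('scene')
for t in('jar_mouth','cork_jar'): print([(round(q['score'],2),np.round(q['xy'],1).tolist()) for q in r.landmark_of(p,t)])
"
```

```text
[ 511.27391716 -177.21410021  179.15868033]
..c.dddddddddddddddd...c..ddddd...dddddd
....dddddddddddddddd..c...dddddd..dddddd
....dddddddddddddddd.....ddddddddddd.ddd
...c.ddddddddddddddddddddddddddddd.....d
.....dddddddddddddddddddddddddddd.......
......dddddddddddddddddddddddddd........
......ddddddddddddddddddddddddd.........
......dddddddddddddddddddddd............
......dddddddddddddddddddd...c..........
......ddddddddddddddddd....c..c.........
......dddddddddddddddd..................
......dddddddddddddggggg................
......ddddddddddddggggggg...............
......dddddddddddgggggggggg.............
....c..dddddddddddggggggggg.............
.......dddddddddddgggggggggg.......c....
.......dddddddddgggggggggggg.........c..
.........dddddgggggggggggggg............
.........dddgggggggggggggggg............
.......ggggggggggggggggggggg............
....gggggggggggggggggggggggggg..........
...gggggggggggggggggggggggggggg.........
..ggggggggggggggggggggggggggggggg.......
.ggggggggggggggggggggggggggggggggg......
........#################.#####.............
.......############.#####.#
[... 762 characters left out ...]
.#..#..####.##......
.......#.#####.#####################.#......
......#...#####..####.##...###.#######......
......##....######.#####.###.#..####........
........#.....########..#####..#######......
............##.#.###..#..##..##.#..###......
............#.....#####.#####.####.#.#......
.............###...#..###....##.#.#.#.......
............#...###..##.###.#...##.###......
..............##..#..#....##...#.###........
.................#..#......#.....###........
.....................#.....#..###...........
...........................#.....#..........
............................#...#...........
.............................#...#..........
[(0.75, [299.9, 166.6])]
[(0.98, [298.1, 203.7])]
```

The rim looks clear. I'll retreat and verify.

Call:
carry_out:
  commands:
    - {"spin": 0,"jaw": 0.0,"translation": [0.005,0,-0.01]}
    - {"spin": 0,"jaw": 0.0,"translation": [0.02,0,-0.03]}
    - {"spin": 0,"jaw": 0.0,"translation": [0.03,0,-0.025]}
    - {"spin": 0,"jaw": 0.0,"translation": [0.04,0,-0.01]}
    - {"spin": 0,"jaw": 0.0,"translation": [0.04,0,0]}
    - {"spin": 0,"jaw": 0.0,"translation": [0.04,0,0]}
    - {"spin": 0,"jaw": 0.0,"translation": [0.04,0,0]}
    - {"spin": 0,"jaw": 0.0,"translation": [0.04,0,0]}

```text
time: 49.48
tool_pos: [544.6, 78.5, 254.2]
tcp_rot: [179.9, -0.0, 82.4]
ft_force: [0.4, -0.4, -0.5]
finger_gap: -0.3
grip_force: 0.0
```

Call:
carry_out:
  commands:
    - {"spin": 0,"jaw": 0.0,"translation": [0.04,0,0]}
    - {"spin": 0,"jaw": 0.0,"translation": [0.04,0,0]}
    - {"spin": 0,"jaw": 0.0,"translation": [0.04,0,0]}
    - {"spin": 0,"jaw": 0.0,"translation": [0.02,0,0]}
    - {"spin": 0,"jaw": 0.0,"translation": [0,0,0]}
    - {"spin": 0,"jaw": 0.0,"translation": [0,0,0]}
    - {"spin": 0,"jaw": 0.0,"translation": [0,0,0]}
    - {"spin": 0,"jaw": 0.0,"translation": [0,0,0]}

```text
time: 50.15
tool_pos: [563.3, 214.0, 253.4]
tcp_rot: [180.0, 0.0, 82.3]
ft_force: [-0.2, -0.6, 0.1]
finger_gap: 0.1
grip_force: 0.0
```

```bash
python3 -c "
from h import *
txt();print(r.sense()['tool_pos'])
for n in('top','scene'):
    p=r.snapshot(n);im=p['pixels'].astype(int)
    if n=='top': show(p,mask(p,n,(280,205,312,240)),(506,-209,155))
    else:
        u,v=px(p,(507,-210,40)).astype(int);b=cv2.imread('pics/scene0.png').astype(int)
        for y in range(v-26,v+22): print(''.join('c' if (b[y,x]-im[y,x]).sum()>50 else ('+' if (b[y,x]-im[y,x]).sum()<-50 else '.') for x in range(u-24,u+24)))
    for t in('cork_a','cork_jar','jar_mouth','mushroom_cork','beaker','salt','pepper','honey'): print(n,t,[(round(q['score'],2),np.round(q['xy'],1).tolist()) for q in r.landmark_of(p,t)])
"
```

```text
........................................
........................................
........................................
........................................
........................................
........................................
........................................
........................................
........................................
........................................
........................................
........................................
........................................
........................................
........................................
........................................
........................................
........................................
........................................
........................................
........................................
........................................
........................................
........................................
[563.35020384 213.7743768  253.43720529]
............................................
..............................
[... 3767 characters left out ...]
.....................................ccccc
.............................................ccc
................................................
................................................
................................................
................................................
................................................
................................................
scene cork_a [(0.8, [292.1, 293.4]), (0.61, [187.2, 223.3]), (0.55, [229.1, 226.7])]
scene cork_jar [(0.6, [298.4, 205.4])]
scene jar_mouth []
scene mushroom_cork [(0.65, [224.3, 203.3])]
scene beaker [(0.43, [146.4, 223.2])]
scene salt [(0.74, [148.2, 224.4])]
scene pepper [(0.59, [188.5, 186.0])]
scene honey []
```

Call:
carry_out:
  commands:
    - {"spin": 0,"jaw": 0.0,"translation": [-0.04,0,0]}
    - {"spin": 0,"jaw": 0.0,"translation": [-0.04,0,0]}
    - {"spin": 0,"jaw": 0.0,"translation": [-0.04,0,0]}
    - {"spin": 0,"jaw": 0.0,"translation": [-0.04,0,0]}
    - {"spin": 0,"jaw": 0.0,"translation": [-0.04,0.02,0]}
    - {"spin": 0,"jaw": 0.0,"translation": [-0.04,0.02,0]}
    - {"spin": 0,"jaw": 0.0,"translation": [-0.02,0.02,0]}
    - {"spin": 0,"jaw": 0.0,"translation": [0,0,0]}

```text
time: 51.77
tool_pos: [587.7, -50.1, 252.8]
tcp_rot: [179.9, 0.1, 82.1]
ft_force: [0.9, 0.1, -0.4]
finger_gap: 0.0
grip_force: 0.0
```

```bash
python3 -c "
from h import *
txt();print(r.sense()['tool_pos'])
p=r.snapshot('scene');im=p['pixels'].astype(int)
u,v=px(p,(507,-210,40)).astype(int)
for y in range(v-30,v+24): print(''.join(('D' if im[y,x].sum()<165 else 'd') if im[y,x].sum()<200 else ('g' if im[y,x,1]>im[y,x,2]+6 else '.') for x in range(u-26,u+26)))
for t in('cork_a','cork_jar','jar_mouth','beaker','honey'): print(t,[(round(q['score'],2),np.round(q['xy'],1).tolist()) for q in r.landmark_of(p,t)])
p=r.snapshot('top')
print([(round(q['score'],2),np.round(q['xy'],1).tolist()) for q in r.spot_in(p,'cork_a')])
"
```

```text
.....................................ddd
......................................dd
......................................dd
.......................................d
........................................
........................................
........................................
........................................
........................................
........................................
........................................
................gggggggg................
..............ggggggggggg...............
.............gggggggggggggg.............
............ggggggggggggggg.............
............gggggggggggggggg............
............gggggggggggggggg............
...........ggggggggggggggggg............
.........ggggggggggggggggggg............
.......ggggggggggggggggggggg............
....gggggggggggggggggggggggggg..........
...gggggggggggggggggggggggggggg.........
..ggggggggggggggggggggggggggggggg.......
.ggggggggggggggggggggggggggggggggg......
[586.82661736 -47.71560037 252.64380415]
.....................ggggggggggggggggg..............
...................ggg
[... 2369 characters left out ...]
...ggggggggggggggggggggggggggggggggg..........
..........ggggggggggggggggggggggggggggggg...........
...........gggggggggggggggggggggggggggggg...........
............gggggggggggggggggggggggggggg............
.............gggggggggggggggggggggggggg.............
...............gggggggggggggggggggggg...............
.................gggggggggggggggggg.................
...................gggggggggggggg...................
cork_a [(0.6, [291.6, 291.7]), (0.51, [186.2, 222.2]), (0.5, [228.9, 223.6])]
cork_jar [(0.63, [298.2, 205.7])]
jar_mouth [(0.94, [302.0, 165.1]), (0.68, [148.1, 222.3])]
beaker [(0.87, [267.4, 172.6]), (0.45, [151.1, 224.6])]
honey [(0.62, [245.8, 153.2])]
[(0.63, [216.4, 273.0])]
```

```bash
python3 -c "
from h import *
p=r.snapshot('scene');u,v=px(p,(507,-210,40)).astype(int);b=cv2.imread('pics/scene0.png');e=cv2.imread('pics/scene_end.png')
for im in (b,e,p['pixels']):
    print('--');
    for y in range(v-36,v-16,2): print(y,' '.join('%d,%d,%d'%tuple(im[y,x]) for x in range(u-4,u+12,3)))
for X in ((507,-210,155),(507,-210,148),(507,-210,127),(507,-210,100)): print(px(p,X))
t=r.snapshot('top');a,c=px(t,(507,-210.5,155)).astype(int);t0=cv2.imread('pics/top0.png')
for y in range(c-6,c+7,2): print(' '.join('%d,%d,%d'%tuple(t['pixels'][y,x]) for x in range(a-8,a+9,2)))
"
```

```text
--
160 122,154,172 100,134,129 92,126,110 95,129,116 106,139,142 123,154,174
162 105,138,140 79,110,96 78,109,95 77,108,95 80,112,97 111,143,150
164 87,121,110 72,100,90 72,97,90 71,96,91 74,103,92 91,126,116
166 77,110,93 71,98,86 70,98,86 71,98,87 71,97,89 85,118,104
168 71,100,84 69,96,83 71,98,86 70,98,86 70,98,86 78,110,96
170 68,96,82 66,94,82 70,96,88 68,94,86 69,98,85 73,101,88
172 67,93,80 60,82,76 63,86,79 67,91,83 65,89,83 71,99,87
174 66,92,78 59,81,76 60,82,78 60,82,78 64,86,81 71,100,85
176 68,99,81 60,83,76 61,84,78 63,85,79 66,92,82 72,102,87
178 69,99,78 70,101,81 68,95,81 66,94,81 71,102,85 72,102,86
--
160 92,127,157 86,117,143 92,125,148 102,140,136 117,154,157 138,172,194
162 80,110,135 93,129,160 86,117,143 87,119,143 90,125,126 123,159,167
164 77,106,127 85,117,143 80,108,131 84,115,140 86,118,141 102,139,129
166 68,91,104 70,93,109 74,99,117 79,107,128 85,116,140 96,132,119
168 72,101,91 69,92,103 67,91,107 73,98,115 81,110,129 87,122,107
170 73,104,85 72,99,89 70,95,99 73,99,106 81,112,106 80,111,96
172 68,98,83 65,88,81 68,93,86 70,98,89 70,96,88 77,108,94
1
[... 869 characters left out ...]

[301.79005385 167.58769362]
[301.07582783 173.59056506]
[300.18664129 181.06393113]
68,115,52 68,113,50 66,114,49 65,115,47 65,113,46 58,102,39 66,111,49 68,111,51 68,113,51
71,116,54 70,120,51 59,105,47 87,133,67 83,131,64 69,107,52 63,107,47 62,103,45 63,108,48
69,116,50 70,116,53 84,131,64 85,130,66 58,93,83 55,85,77 49,84,43 61,103,43 65,110,47
77,126,60 69,112,53 86,132,68 71,109,126 58,96,127 58,90,117 49,79,95 55,94,38 66,111,51
68,113,55 52,91,47 78,125,71 51,82,106 59,97,125 65,102,136 53,89,112 61,107,46 57,104,47
55,99,48 111,142,98 34,60,51 48,77,70 30,54,69 37,56,73 45,78,42 61,105,47 51,91,43
55,99,46 53,100,42 78,124,62 59,98,45 46,82,52 61,103,45 58,105,40 56,100,43 55,93,46
```

```bash
python3 -c "
from bench import r
print(r.hand_in())"
```

```text
the job is handed in; nothing more can be done
None
```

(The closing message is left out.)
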